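# Swap cured mosaics for fresh ones and start the curing box

### The arm

A 7-joint arm with a two-finger parallel gripper is mounted at the origin on the work surface. World frame = base frame: x ahead of the robot, y to its left, z up, the work surface at z = 0. Lengths are in mm, angles in degrees, forces in N, time in s.
With the tool pointing down it reaches from about 400 to 925 mm from the base axis. Payload 4.1 kg.
Tool frame: the origin (TCP) lies between the finger pads; the fingertips stand 11 mm ahead of it and the grasp point (between the pads) lies 8 mm behind it; z points along the fingers, x is the direction in which the jaws open and shut, and the axes are right-handed (so a half turn about z gives the same grasp; the last joint's range is limited). The gripper opens to 85 mm and grips with 20 to 120 N. Pads are 22 mm wide; open, the fingers measure 114 mm over their backs; the gripper's body (76 mm by 85 mm) begins 54 mm behind the grasp point. The pads swing forward as they close: fully open they stand 13 mm farther back than shut.
Start: joints at [71.161, 22.827, 2.584, 88.041, -1.071, 69.15, -2.905], TCP at [148.094, -632.938, 242.347] pointing down, gripper open.
Joint ranges: [-161.44, 161.44], [-28.35, 127.94], [-78.24, 83.42], [0, 140.83], [-78.03, 258.03], [13.02, 114.36], [-168.23, 168.23]. Speed limits (degrees/s): [147.25, 147.25, 180, 180, 180, 180, 180].

### API

Orientations are given as [roll, pitch, yaw] about the fixed x, y, z axes, in that order (R = Rz(yaw) Ry(pitch) Rx(roll)).
In Python, from workcell import robot gives the robot as it stands. Calls block until the motion is done:
- robot.goto(position, orientation): joint-space move of the TCP to a pose.
- robot.move_l(position, frame=None, rate=150, contact_N=None): straight line of the TCP; frame=None keeps the orientation; rate is the mean speed in mm/s. With contact_N (N) it stops when the force on the tool has changed by that much, and returns True; else False.
- robot.move_joints(angles): joint-space move.
- robot.grip(opening, strength=None): opening from 0.0 (shut) to 1.0 (fully open); strength is the grip in N (None keeps the last); returns when the fingers have stopped.
- robot.dwell(seconds).
- robot.solve_ik(position, orientation): joint angles nearest the present ones, or None.
- robot.observe(): the state.
- robot.snapshot(name): name is "side" or "top"; returns the picture (420x560x3 uint8, red, green, blue); there is no depth.
- robot.camera_info(name): a dict with "mtx" (3x3 intrinsics, pixels), "xyz" and "rotation" of the camera in the world. Camera axes: x right, y up, looking along -z (the intrinsics and any distortion apply to the point x, -y, -z); pixel columns grow to the right and rows downward; lengths in mm; the calibration is good to about 2 mm. A picture is of the moment at which its call begins. camera_info takes no time and is no camera call.
A pose or a line that the arm cannot do raises robot.Unreachable and nothing moves.
- robot.job_done(): hands the job in, once; it reports no verdict.
The state is a dict: "clock": time; "joint_positions": joint angles; "joint_vel": joint speeds; "joint_efforts": joint torques, N m; "position": TCP position; "orientation": TCP orientation; "ft_force": force on the tool from outside, world axes, zero at the start; "ft_torque": the same for the moment, N m; "gripper_width": opening from 0.0 (shut) to 1.0 (fully open).
Only numpy, scipy, OpenCV 4.12 (cv2) and the standard library are available. Lean on these libraries where they do the work, as an engineer would, in place of code of your own. Each camera call takes 0.05 s, during which the arm holds its last target.

### The job

Take the cured blue-green paperweights out of the metal tray and stand them tile side up on the rubber mat, and set every fresh red, yellow, orange or brown paperweight flat and tile side up in the tray, one to a bay. Then slide the loaded tray along the bench, without lifting it, fully home into the open mouth of the white curing box. When that is done, press the box's lid down past its catch until it is properly shut, and only then press the green start button all the way in and let it go. Leave the other things on the bench where they are.

Things in the scene. Friction and masses are not known exactly. Their poses are not given: they have to be found in the camera images.
- cured0: cured mosaic paperweight, 46 x 46 mm and 26 mm high, white-sided, its top a 3 x 3 chequer of blue and green tesserae; origin at the centre of its underside, z up through the tiled top; starts in a bay of the tray, to go on the rubber mat. May be absent (1 or 2 are present).
- cured1: cured mosaic paperweight, 46 x 46 mm and 26 mm high, white-sided, its top a 3 x 3 chequer of green and white tesserae; origin at the centre of its underside, z up through the tiled top; starts in a bay of the tray, to go on the rubber mat. May be absent (1 or 2 are present).
- mat: dark rubber mat, fixed, 84 (x) x 170 (y) mm and 3 mm thick, for the cured paperweights; origin at the centre of its underside, x and y along its sides
- mosaic0: fresh square mosaic paperweight, 46 x 46 mm and 26 mm high, white-sided, its top a 3 x 3 chequer of red and yellow tesserae, 60 to 130 g; origin at the centre of its underside, z up through the tiled top, x and y square to its sides. May be absent (3 or 4 are present).
- mosaic1: fresh square mosaic paperweight, 46 x 46 mm and 26 mm high, white-sided, its top a 3 x 3 chequer of yellow and dark brown tesserae, 60 to 130 g; origin at the centre of its underside, z up through the tiled top, x and y square to its sides. May be absent (3 or 4 are present).
- mosaic2: fresh square mosaic paperweight, 46 x 46 mm and 26 mm high, white-sided, its top a 3 x 3 chequer of orange and white tesserae, 60 to 130 g; origin at the centre of its underside, z up through the tiled top, x and y square to its sides. May be absent (3 or 4 are present).
- mosaic3: fresh square mosaic paperweight, 46 x 46 mm and 26 mm high, white-sided, its top a 3 x 3 chequer of dark brown and orange tesserae, 60 to 130 g; origin at the centre of its underside, z up through the tiled top, x and y square to its sides. May be absent (3 or 4 are present).
- tray: loose metal tray, 0.4 to 0.6 kg, on the bench: 156 (x) x 176 (y) mm outside, floor 5 mm thick, rim 4 mm thick and 14 mm high, 2 x 2 bays of 72 (x) x 82 (y) mm, centres at x +-38.5, y +-43.5 mm, between 4 mm dividers 10 mm high. Origin at the centre of its underside; its +x end goes into the box first, its wooden handle sticks out of the -x end on a 20 mm wide neck.
- tray_grip (a point): middle of the tray's wooden handle block, which is 40 mm long (tray x), 24 mm wide (tray y) and stands from 4 to 42 mm above the bench; this point lies at tray x = -153 mm, y = 0, 30 mm up. Best pinched from above across its 24 mm width.
- cure_box: white bench-top curing box, fixed, without a floor: the tray slides in on the bench. Origin on the bench in its middle; the -x end is the open mouth. Side walls 85 mm high, inner faces at y = +-92 mm, outer at +-112; ledges 24 to 30 mm up reach in to y = +-85 over the tray's rims. A grey control pod 50 mm high stands on the -y side, x -5 to +65, y -111 to -185 mm.
- box_mouth (a point): middle of the box's open mouth at bench level, box x = -80 mm. From the mouth's sides two 20 mm high flared guide plates run out to box x = -121 mm, opening to y = +-122 mm.
- box_home (a point): where the tray's origin lies when the tray is fully home: box x = +7 mm, y = 0, on the bench, with the tray's x axis along the box's x; the tray's end then meets the box's back wall, whose inner face is at box x = +85 mm
- lid (a joint): angle of the box's lid in rad: 0 shut, about 1.2 wide open. Stiff hinge, so it stays where it is left; a sprung catch resists between about 0.10 and 0.04 rad and takes some 10 N at the front edge to pass; shut and caught it reads under 0.02.
- lid_press (a point): middle of the orange press strip on the lid's outer (top) face near its free front edge, 165 mm from the hinge line and 13 mm out from the hinge plane; its axes turn with the lid: z out of its face. The lid is a 185 x 216 mm plate, 12 mm thick, with a 30 mm apron hanging from the front edge.
- lid_hinge (a point): middle of the lid's hinge line, on the box's back rim at box x = +95 mm, y = 0, 87 mm up; the hinge runs along box y
- start (a joint): how far the green start button is pressed in, m: 0 free, 0.006 fully in, about 5 N; springs back
- start_top (a point): centre of the top of the green start button, 28 mm across, on the control pod beside the curing box; pressed straight down
- glue_jar: bystander: blue-capped glue jar, 64 mm across, 85 mm high; origin under its centre
- shard_cup: bystander: white cup, 72 mm across, 60 mm high; origin under its centre
- nippers: bystander: red-handled tile nippers, 215 mm long, 20 mm high, lying flat; jaws along +x
- brush: bystander: brush lying along its x axis
- panel: bystander: finished mosaic panel, 130 x 130 x 9 mm, lying flat

How it is judged (in metres and radians):
On the way, in this order (a step that is already met when the one before it is completed fails the run):
1. every fresh paperweight lies flat, tile side up, in a bay of the tray, and the cured ones stand on the rubber mat (z of mosaic0 in the frame of tray between 0.002 and 0.009 m and angle between each of mosaic0, mosaic1, mosaic2, mosaic3, cured0, cured1's own z axis and vertical below 0.12 rad and x of mosaic0 in the frame of tray between -0.065 and 0.065 m and y of mosaic0 in the frame of tray between -0.075 and 0.075 m and z of mosaic1 in the frame of tray between 0.002 and 0.009 m and x of mosaic1 in the frame of tray between -0.065 and 0.065 m and y of mosaic1 in the frame of tray between -0.075 and 0.075 m and z of mosaic2 in the frame of tray between 0.002 and 0.009 m and x of mosaic2 in the frame of tray between -0.065 and 0.065 m and y of mosaic2 in the frame of tray between -0.075 and 0.075 m and z of mosaic3 in the frame of tray between 0.002 and 0.009 m and x of mosaic3 in the frame of tray between -0.065 and 0.065 m and y of mosaic3 in the frame of tray between -0.075 and 0.075 m and z of cured0 in the frame of mat between 0 and 0.007 m and x of cured0 in the frame of mat between -0.042 and 0.042 m and y of cured0 in the frame of mat between -0.085 and 0.085 m and z of cured1 in the frame of mat between 0 and 0.007 m and x of cured1 in the frame of mat between -0.042 and 0.042 m and y of cured1 in the frame of mat between -0.085 and 0.085 m), for 0.2 s.
2. the loaded tray is fully home in the curing box (x of tray in the frame of cure_box between 0.002 and 0.02 m and y of tray in the frame of cure_box between -0.009 and 0.009 m and angle between the x axis of tray and the x axis of cure_box, either way round below 0.07 rad and height (world z) of tray below 0.004 m and z of mosaic0 in the frame of tray between 0.002 and 0.009 m and angle between each of mosaic0, mosaic1, mosaic2, mosaic3's own z axis and vertical below 0.12 rad and x of mosaic0 in the frame of tray between -0.065 and 0.065 m and y of mosaic0 in the frame of tray between -0.075 and 0.075 m and z of mosaic1 in the frame of tray between 0.002 and 0.009 m and x of mosaic1 in the frame of tray between -0.065 and 0.065 m and y of mosaic1 in the frame of tray between -0.075 and 0.075 m and z of mosaic2 in the frame of tray between 0.002 and 0.009 m and x of mosaic2 in the frame of tray between -0.065 and 0.065 m and y of mosaic2 in the frame of tray between -0.075 and 0.075 m and z of mosaic3 in the frame of tray between 0.002 and 0.009 m and x of mosaic3 in the frame of tray between -0.065 and 0.065 m and y of mosaic3 in the frame of tray between -0.075 and 0.075 m), for 0.2 s.
3. the lid is pressed shut past its catch (all of step 2 and value of joint lid below 0.02 rad), for 0.2 s.
4. the start button is pressed fully in with the lid shut (value of joint start above 0.0045 m and value of joint lid below 0.02 rad), for 0.1 s.
At the end, for the whole second after the job is handed in: fresh paperweights flat, tile side up (7 degrees), on the floors of tray bays; cured ones likewise on the rubber mat, middles over it; tray within 5 mm of the box's back stop, 9 mm of its middle line, 4 degrees of straight; lid under 0.02 rad; button released; all at rest (all of step 3 and z of cured0 in the frame of mat between 0 and 0.007 m and angle between each of cured0, cured1's own z axis and vertical below 0.12 rad and x of cured0 in the frame of mat between -0.042 and 0.042 m and y of cured0 in the frame of mat between -0.085 and 0.085 m and z of cured1 in the frame of mat between 0 and 0.007 m and x of cured1 in the frame of mat between -0.042 and 0.042 m and y of cured1 in the frame of mat between -0.085 and 0.085 m and linear speed of each of mosaic0, mosaic1, mosaic2, mosaic3, cured0, cured1, tray below 0.02 m/s and value of joint start below 0.002 m); the robot touches nothing.
It fails at once if one of the other things on the bench (jar, cup, nippers, brush, panel) is shifted by more than 40 mm (distance of any of glue_jar, shard_cup, nippers, brush, panel from where it was at the start of the episode above 0.04 m).
It fails at once if the tray is lifted off the bench (height (world z) of tray above 0.03 m).
It fails at once if the start button is pressed while the lid is not shut (value of joint start above 0.0045 m and value of joint lid above 0.03 rad).
Of mosaic0, mosaic1, mosaic2, mosaic3 only 3 to 4 are there at a start; the rules pass over those that are not, and their reading is None.
Of cured0, cured1 only 1 to 2 are there at a start; the rules pass over those that are not, and their reading is None.
At some moment in a run one of mosaic0, mosaic1, mosaic2, mosaic3 may be knocked a few centimetres aside while the robot is not near it.
Once in a run the grip may slacken for a moment while it holds something.
It also fails if it takes over 208 s, if anything falls off the work surface, if the arm or the gripper's body presses on something with over 40 N, if the wrist force passes 120 N, or if a joint passes its speed limit or range.

## Working session

There is one attempt and no reset: what is moved stays moved. The work goes in short steps, each a Python script; the robot and the scene stay as the last script left them, time stands still between calls to the robot, and variables do not carry over. Pictures are saved under pics/ and viewed, and the job is handed in when it is done.

```bash
ls; mkdir -p pics; python3 - <<'E'
from workcell import robot
import cv2
for n in("side","top"):
    im=robot.snapshot(n); cv2.imwrite(f"pics/{n}0.png",im[:,:,::-1])
    print(robot.camera_info(n))
print(robot.observe())
E
```

```text
pics
{'mtx': array([[546.00245299,   0.        , 276.97449776],
       [  0.        , 546.00245299, 212.36949376],
       [  0.        ,   0.        ,   1.        ]]), 'xyz': array([ 436.58958056,  906.24418832, 1199.86872288]), 'rotation': array([  40.00282816,    1.03820059, -175.34390581])}
{'mtx': array([[540.06905109,   0.        , 281.55242028],
       [  0.        , 540.06905109, 204.49940985],
       [  0.        ,   0.        ,   1.        ]]), 'xyz': array([ 369.75426352,  -22.71472867, 1661.33613629]), 'rotation': array([  5.73437879,   0.67629244, -90.64805534])}
{'clock': 0.1, 'joint_positions': array([71.16079454, 22.86746608,  2.58069658, 88.10606393, -1.07108674,
       69.15006839, -2.9035128 ]), 'joint_vel': array([-0.00228309, -0.15636499,  0.04009042, -0.14120169,  0.01224701,
       -0.01101082, -0.02083875]), 'joint_efforts': array([ 4.36339746e-03, -4.76258397e+01,  1.37043625e+00, -2.54949600e+01,
        1.19875185e-02,  4.95869768e-03, -7.85317667e-06]), 'position': array([ 147.96031052, -632.37900584,  241.37679262]), 'orientation': array([ 1.79992670e+02,  9.91859443e-02, -7.68254267e+01]), 'ft_force': array([0.08682912, 1.142962  , 0.67993318]), 'ft_torque': array([ 0.0083878 , -0.01464059, -0.02394103]), 'gripper_width': 1.0012676061176409}
```

View pics/top0.png

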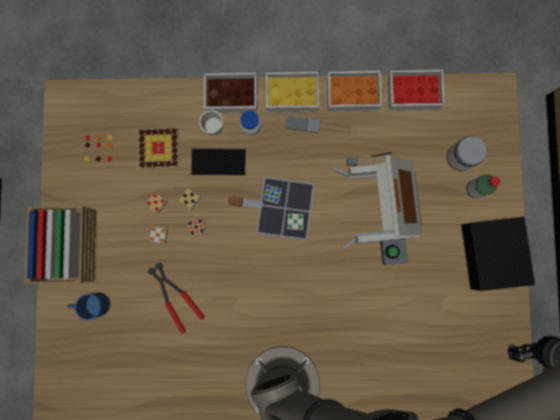

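View pics/side0.png

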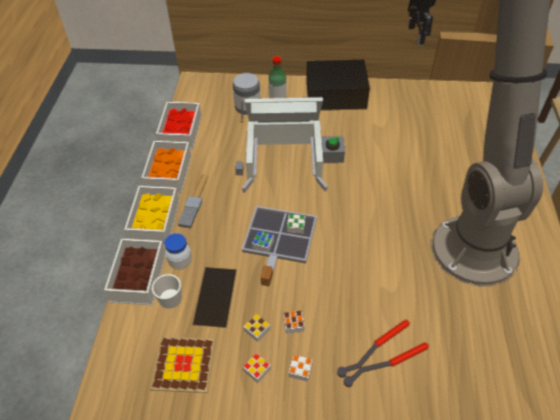

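```bash
cat > h.py <<'E'
import numpy as np, cv2
from scipy.spatial.transform import Rotation as R
from workcell import robot
_c={}
def cam(n):
    if n not in _c:
        i=robot.camera_info(n); _c[n]=(np.array(i['mtx']),np.array(i['xyz']),R.from_euler('xyz',i['rotation'],degrees=True).as_matrix(),i)
    return _c[n]
def ray(n,uv):
    K,C,Rm,_=cam(n); uv=np.atleast_2d(uv).astype(float)
    d=np.c_[(uv[:,0]-K[0,2])/K[0,0],-(uv[:,1]-K[1,2])/K[1,1],-np.ones(len(uv))]
    return C,d@Rm.T
def plane(n,uv,z):
    C,d=ray(n,uv); return (C+d*((z-C[2])/d[:,2])[:,None])
def proj(n,P):
    K,C,Rm,_=cam(n); p=(np.atleast_2d(P)-C)@Rm
    return np.c_[K[0,0]*p[:,0]/-p[:,2]+K[0,2], K[1,1]*-p[:,1]/-p[:,2]+K[1,2]]
def snap(n,fn=None):
    im=robot.snapshot(n)
    if fn: cv2.imwrite(f"pics/{fn}.png",im[:,:,::-1])
    return im
def crop(im,x0,y0,x1,y1,s,fn):
    cv2.imwrite(f"pics/{fn}.png",cv2.resize(im[y0:y1,x0:x1,::-1],None,fx=s,fy=s,interpolation=cv2.INTER_CUBIC))
E
python3 - <<'E'
from h import *
im=cv2.imread("pics/top0.png")[:,:,::-1]
crop(im,140,180,320,260,4,"c1"); crop(im,320,140,440,270,4,"c2")
print(cam("top")[3].keys())
print(plane("top",[(157,203),(189,199),(158,235),(197,227),(272,193),(296,222)],26).round())
print(plane("side",[(257,366),(256,327),(301,367),(293,320),(263,240),(296,222)],26).round())
print(proj("top",[[0,0,0]]),proj("side",[[0,0,0]]))
E
```

```text
dict_keys(['mtx', 'xyz', 'rotation'])
[[544. 375.  26.]
 [555. 277.  26.]
 [446. 371.  26.]
 [469. 252.  26.]
 [570.  23.  26.]
 [480. -48.  26.]]
[[546. 383.  26.]
 [559. 286.  26.]
 [446. 378.  26.]
 [472. 261.  26.]
 [567.  25.  26.]
 [482. -43.  26.]]
[[281.913082   382.99283611]] [[474.00265315 249.70377396]]
```

View pics/c1.png

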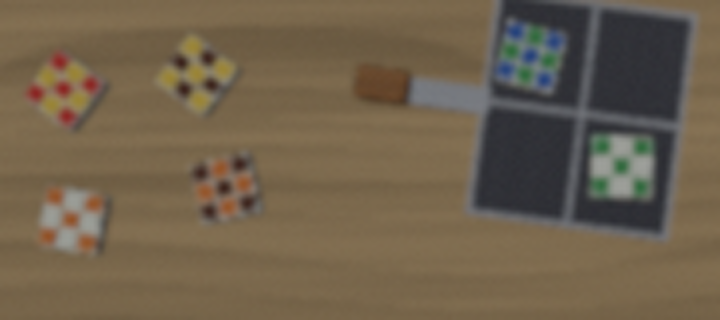

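View pics/c2.png

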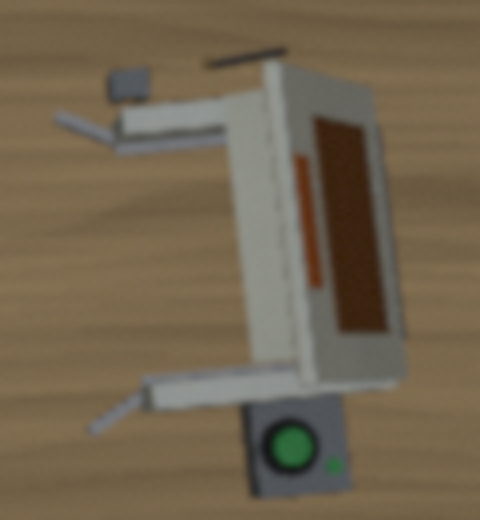

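```bash
cat >> h.py <<'E'
def blob(im,c,r,bgthr=28,s=4,dbg=None):
    """square-ish object on plain background around pixel c: rect centre, size, angle (px)"""
    x0,y0=int(c[0]-r),int(c[1]-r); w=2*r
    p=cv2.resize(im[y0:y0+w,x0:x0+w],None,fx=s,fy=s,interpolation=cv2.INTER_CUBIC)
    lab=cv2.cvtColor(p,cv2.COLOR_RGB2LAB).astype(float)
    bd=np.concatenate([lab[:s].reshape(-1,3),lab[-s:].reshape(-1,3),lab[:,:s].reshape(-1,3),lab[:,-s:].reshape(-1,3)])
    m=(np.linalg.norm(lab-np.median(bd,0),axis=2)>bgthr).astype(np.uint8)*255
    m=cv2.morphologyEx(m,cv2.MORPH_CLOSE,np.ones((9,9)))
    m=cv2.morphologyEx(m,cv2.MORPH_OPEN,np.ones((7,7)))
    if dbg: cv2.imwrite(f"pics/{dbg}.png",np.hstack([p[:,:,::-1],cv2.merge([m]*3)]))
    cs,_=cv2.findContours(m,cv2.RETR_EXTERNAL,cv2.CHAIN_APPROX_NONE)
    k=max(cs,key=cv2.contourArea).reshape(-1,2)
    return (k+0.5)/s-0.5+np.array([x0,y0])
def rect(n,k,z):
    P=plane(n,k,z)[:,:2].astype(np.float32)
    (c,(w,h),a)=cv2.minAreaRect(P); return np.array(c),(w,h),a
E
python3 - <<'E'
from h import *
t=cv2.imread("pics/top0.png")[:,:,::-1]; s=cv2.imread("pics/side0.png")[:,:,::-1]
T=[(157,203),(189,199),(158,235),(197,227)]; S=[(257,366),(256,327),(301,367),(293,320)]
for i in range(4):
    print(i,rect("top",blob(t,T[i],14,dbg=f"t{i}"),26),rect("side",blob(s,S[i],18,dbg=f"s{i}"),26))
for n,im,c in(("top",t,(218,162)),("side",s,(215,296))):
    hsv=cv2.cvtColor(im,cv2.COLOR_RGB2HSV); m=(hsv[...,2]<60).astype(np.uint8)
    _,l,st,ce=cv2.connectedComponentsWithStats(m); k=l[c[1],c[0]]
    cs,_=cv2.findContours((l==k).astype(np.uint8),0,1); print(n,st[k],ce[k],rect(n,max(cs,key=len).reshape(-1,2),3))
E
cd pics; python3 -c "
import cv2,numpy as np
print(cv2.imwrite('dbg.png',np.hstack([np.vstack([cv2.imread(f't{i}.png') for i in range(4)]),np.vstack([cv2.resize(cv2.imread(f's{i}.png'),(224,112)) for i in range(4)])])))"
```

```text
0 (array([532.1361084 , 381.98696899]), (28.416500091552734, 13.063380241394043), 55.19662094116211) (array([547.99639893, 386.77603149]), (52.3376350402832, 51.78194808959961), 53.443363189697266)
1 (array([561.96069336, 274.396698  ]), (43.900020599365234, 28.423948287963867), 53.23288345336914) (array([557.98254395, 285.75506592]), (54.57135009765625, 53.47486877441406), 53.410621643066406)
2 (array([448.10632324, 371.67254639]), (40.302154541015625, 41.72712707519531), 35.892005920410156) (array([448.61871338, 379.21377563]), (56.23548889160156, 46.336795806884766), 81.43096160888672)
3 (array([488.41638184, 243.58869934]), (12.25577449798584, 9.900118827819824), 89.30624389648438) (array([470.54940796, 264.44891357]), (44.63555145263672, 59.28565979003906), 10.571054458618164)
top [ 192  149   53   26 1377] [217.98111837 161.49092229] (array([673.72924805, 191.70074463]), (163.2966766357422, 78.9567642211914), 89.2452392578125)
side [ 195  268   40   58 1673] [214.62223551 297.12492528] (array([674.92150879, 192.88259888]), (163.8572540283203, 76.72029876708984), 89.02701568603516)
True
```

View pics/dbg.png

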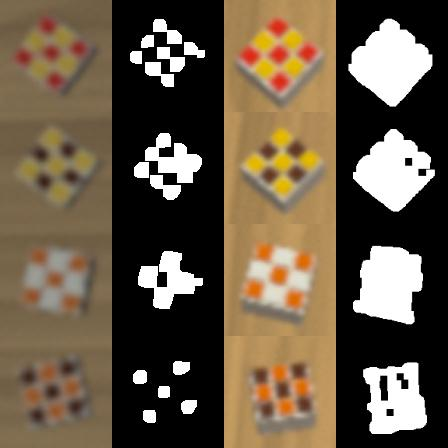

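```bash
cat >> h.py <<'E'
def tiles(n,im,c,r,z=26,dbg=None,s=6,fam="warm",dark=True):
    """centroid + angle of square from coloured tesserae masks, on plane z"""
    x0,y0=int(c[0]-r),int(c[1]-r); w=2*r
    p=cv2.resize(im[y0:y0+w,x0:x0+w],None,fx=s,fy=s,interpolation=cv2.INTER_CUBIC)
    h=cv2.cvtColor(p,cv2.COLOR_RGB2HSV); H,S,V=[h[...,i].astype(int) for i in range(3)]
    if fam=="warm":
        vb=np.percentile(V,50)
        bright=(S>150)&((H<40)|(H>170))&(V>vb*0.85)
        m=bright|((V<vb*0.62)&(S>80) if dark else False)
    else:
        m=(S>110)&(H>45)&(H<130)&(V>40)
    m=m.astype(np.uint8)*255
    m=cv2.morphologyEx(m,cv2.MORPH_OPEN,np.ones((5,5)))
    nl,l,st,ce=cv2.connectedComponentsWithStats(m)
    for k in range(1,nl):
        if st[k,4]<0.25*s*s*9: m[l==k]=0
    if dbg: cv2.imwrite(f"pics/{dbg}.png",cv2.resize(np.hstack([p[:,:,::-1],cv2.merge([m]*3)]),(400,200)))
    ys,xs=np.nonzero(m); k=(np.c_[xs,ys]+0.5)/s-0.5+np.array([x0,y0])
    P=plane(n,k,z)[:,:2].astype(np.float32)
    (cc,(a,b),ang)=cv2.minAreaRect(P)
    return P.mean(0).round(1),np.round(cc,1),np.round([a,b],1),round(ang,1)
E
python3 - <<'E'
from h import *
t=cv2.imread("pics/top0.png")[:,:,::-1]; s=cv2.imread("pics/side0.png")[:,:,::-1]
T=[(157,203),(189,199),(158,235),(197,227)]; S=[(257,365),(256,326),(301,366),(293,320)]
for i in range(4):
    print(i,*tiles("side",s,S[i],16,dbg=f"s{i}")); print("  top",*tiles("top",t,T[i],13,dbg=f"t{i}"))
for i,(a,b) in enumerate([((272,193),(263,240)),((295,221),(296,222))]):
    print("c",i,*tiles("side",s,b,14,31,fam="c",dbg=f"s{4+i}")); print("  top",*tiles("top",t,a,12,31,fam="c",dbg=f"t{4+i}"))
cv2.imwrite("pics/dbg.png",cv2.resize(np.vstack([np.hstack([cv2.imread(f"pics/{a}{i}.png") for a in "st"]) for i in range(6)]),(533,800)[::1]))
E
```

```text
0 [549.  379.8] [548.6 379.5] [43.1 44.5] 53.9
  top [548.4 380.8] [547.8 380.6] [38.3 37.4] 53.1
1 [558.2 277.2] [559.2 277.1] [43.7 44.4] 52.8
  top [558.  279.1] [557.9 278.4] [36.1 35.6] 52.7
2 [448.6 372.5] [448.4 372.8] [43.6 41.2] 80.7
  top [448.  373.9] [448.2 373. ] [37.9 38.3] 80.3
3 [470.8 256.7] [471.2 255.9] [40.4 44.5] 7.9
  top [471.1 256.1] [470.8 256.4] [37.2 37.6] 11.6
c 0 [570.2  22.5] [569.5  22.7] [42.5 41.6] 76.1
  top [569.   23.5] [568.7  23.7] [40.3 40.1] 74.3
c 1 [483.3 -44.6] [483.2 -45.1] [39.7 37.4] 87.3
  top [492.9 -45.5] [490.  -45.6] [35.3 19.5] 88.3
```

View pics/dbg.png

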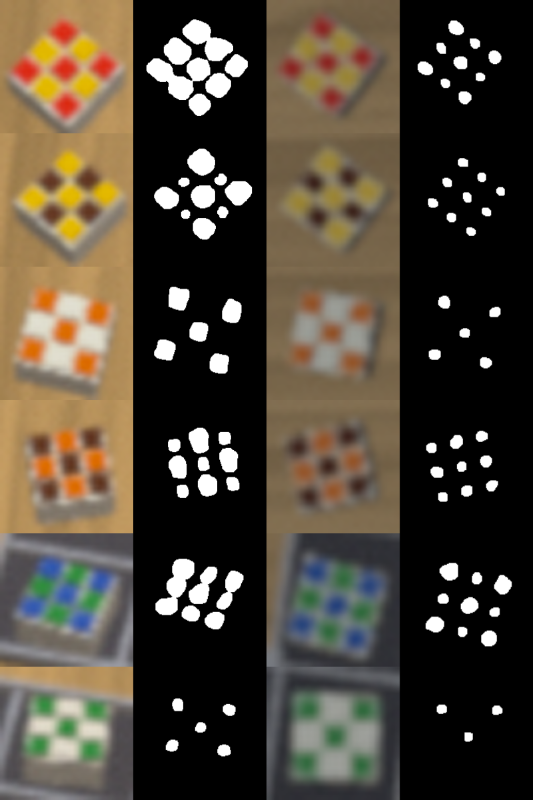

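```bash
python3 - <<'E'
from h import *
t=cv2.imread("pics/top0.png")[:,:,::-1]; s=cv2.imread("pics/side0.png")[:,:,::-1]
crop(t,328,155,418,265,7,"c3"); crop(s,228,90,358,200,6,"c4")
for n,im,c in(("top",t,(285,208)),("side",s,(280,232))):
    hsv=cv2.cvtColor(im,cv2.COLOR_RGB2HSV)
    x0,y0,x1,y1=(252,170,322,245) if n=="top" else (236,200,324,266)
    p=cv2.resize(hsv[y0:y1,x0:x1],None,fx=4,fy=4,interpolation=cv2.INTER_CUBIC)
    m=(p[...,1]<(75)).astype(np.uint8)*255
    m=cv2.morphologyEx(m,cv2.MORPH_CLOSE,np.ones((9,9)))
    m=cv2.morphologyEx(m,cv2.MORPH_OPEN,np.ones((41,41) if n=="top" else (25,25)))
    cv2.imwrite(f"pics/m_{n}.png",np.hstack([m,cv2.cvtColor(cv2.resize(im[y0:y1,x0:x1],None,fx=4,fy=4),cv2.COLOR_RGB2GRAY)]))
    cs,_=cv2.findContours(m,0,1); k=max(cs,key=cv2.contourArea).reshape(-1,2)
    k=(k+.5)/4-.5+np.array([x0,y0])
    print(n,rect(n,k,14))
E
```

```text
top (array([525.24420166, -13.67208099]), (166.03623962402344, 181.91476440429688), 81.6127700805664)
side (array([528.17651367,   2.83827209]), (196.30303955078125, 179.31053161621094), 81.62966918945312)
```

View pics/c3.png

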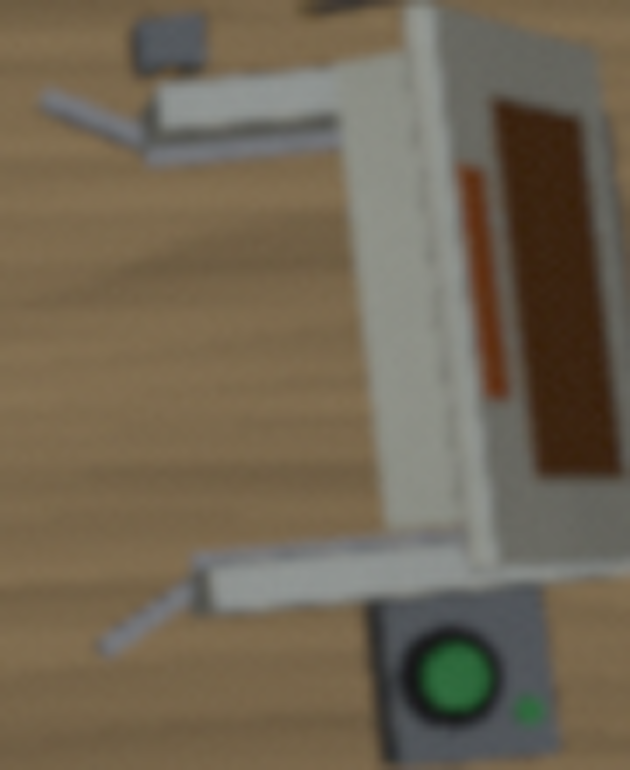

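View pics/c4.png

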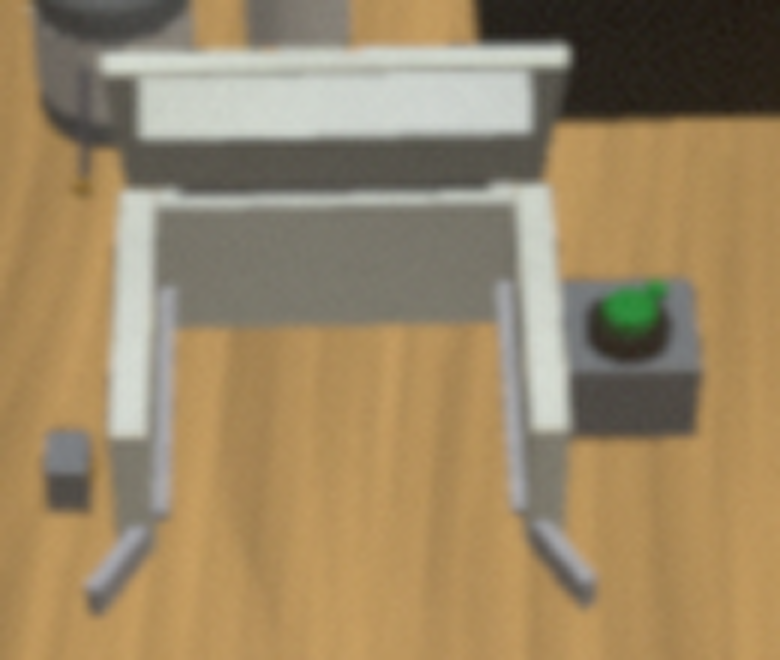

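View pics/m_top.png

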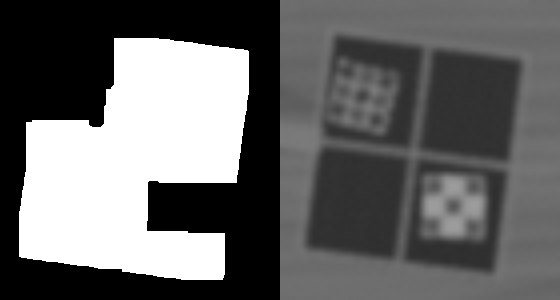

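View pics/m_side.png

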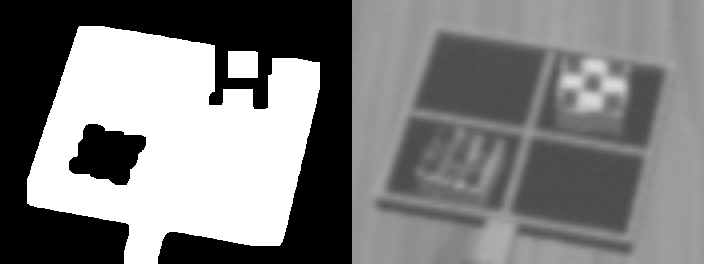

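```bash
python3 - <<'E'
from h import *
def rep(nm,a,b,z):
    for n,p,q in(("top",*a),("side",*b)) if b else (("top",*a),):
        P=plane(n,[p,q],z); d=P[1]-P[0]; print(nm,n,P[:,:2].round(1).tolist(),"mid",P.mean(0)[:2].round(1),"len",np.linalg.norm(d).round(1),"ang",np.degrees(np.arctan2(d[1],d[0])).round(1))
f=lambda x,y:(x/7+328-.4,y/7+155-.4)
g=lambda x,y:(x/6+228-.4,y/6+90-.4)
rep("tips(244)",(f(42,97),f(104,650)),(g(92,592),g(592,587)),20)
rep("wallfront outer(224)",(f(158,84),f(207,612)),(g(108,435),g(570,431)),85)
rep("wallfront inner(184)",(f(157,132),f(206,571)),(g(146,435),g(535,432)),85)
t4=[(264.75,178),(313,184.25),(306.25,238.75),(257.5,232.5)]
P=plane("top",t4,14)[:,:2]; print(P.round(1).tolist(),P.mean(0)); 
for i in range(4): 
    d=P[(i+1)%4]-P[i]; print(np.linalg.norm(d).round(1),np.degrees(np.arctan2(d[1],d[0])).round(1))
print(plane("top",[(286.25,208.75)],10))
q=lambda x,y:((x-352)/4+236-.4,y/4+200-.4)
P=plane("side",[q(437,29),q(667,66),q(633,243),q(379,200)],14)[:,:2]; print("side",P.round(1).tolist(),P.mean(0))
# handle, button
t=cv2.imread("pics/top0.png")[:,:,::-1]; s=cv2.imread("pics/side0.png")[:,:,::-1]
for n,im,b,z,lo,hi in(("top",t,(225,192,248,212),42,(0,110,30),(22,255,255)),("side",s,(255,250,280,290),42,(0,150,30),(14,255,160)),("top",t,(380,242,402,260),57,(50,100,40),(75,255,255)),("side",s,(325,136,345,150),57,(50,100,40),(75,255,255))):
    p=cv2.resize(im[b[1]:b[3],b[0]:b[2]],None,fx=6,fy=6,interpolation=cv2.INTER_CUBIC); h=cv2.cvtColor(p,cv2.COLOR_RGB2HSV)
    m=cv2.inRange(h,lo,hi); 
    cv2.imwrite(f"pics/h_{n}{z}.png",np.hstack([p[:,:,::-1],cv2.merge([m]*3)]))
    cs,_=cv2.findContours(m,0,1); k=max(cs,key=cv2.contourArea).reshape(-1,2)
    k=(k+.5)/6-.5+np.array(b[:2]); print(n,z,rect(n,k,z))
a=[cv2.imread(f"pics/h_{x}.png") for x in("top42","side42","top57","side57")]
W=max(x.shape[1] for x in a); cv2.imwrite("pics/hh.png",np.vstack([cv2.copyMakeBorder(x,0,4,0,W-x.shape[1],0) for x in a]))
E
```

```text
tips(244) top [[644.1, -166.3], [401.8, -188.0]] mid [ 522.9 -177.2] len 243.2 ang -174.9
tips(244) side [[645.5, -164.5], [402.0, -183.6]] mid [ 523.7 -174. ] len 244.2 ang -175.5
wallfront outer(224) top [[638.1, -209.6], [415.8, -224.6]] mid [ 527.  -217.1] len 222.8 ang -176.1
wallfront outer(224) side [[638.7, -208.0], [416.8, -224.7]] mid [ 527.8 -216.4] len 222.5 ang -175.7
wallfront inner(184) top [[617.7, -208.7], [432.8, -224.6]] mid [ 525.2 -216.6] len 185.5 ang -175.1
wallfront inner(184) side [[620.4, -209.2], [433.6, -223.0]] mid [ 527.  -216.1] len 187.3 ang -175.8
[[618.1, 45.7], [596.8, -102.6], [429.7, -79.2], [450.4, 69.2]] [523.75107093 -16.69253479]
149.8 -98.2
168.7 172.0
149.8 82.0
169.3 -8.0
[[522.50527439 -19.37456266  10.        ]]
side [[598.0, -100.8], [432.7, -77.3], [449.4, 75.6], [621.0, 52.2]] [525.26292587 -12.58024736]
top 42 (array([546.26635742, 136.25047302]), (41.04404830932617, 29.56490135192871), 81.8102035522461)
side 42 (array([544.42510986, 135.1408844 ]), (20.14002227783203, 33.968223571777344), 9.050601959228516)
top 57 (array([ 388.48074341, -331.89929199]), (31.423627853393555, 31.94779396057129), 88.234130859375)
side 57 (array([ 388.09628296, -344.98904419]), (41.14839553833008, 29.899696350097656), 83.19426727294922)
```

View pics/hh.png

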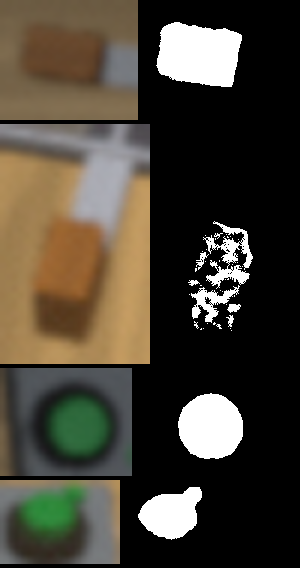

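```bash
cat >> h.py <<'E'
def near(yaw):
    """equivalent yaw (mod 180) within (-140,40], around start yaw -77 ->prefer least j7"""
    return yaw
def go(x,y,z,yaw):
    best=None; q0=np.array(robot.observe()['joint_positions'])
    for k in(0,180,-180):
        q=robot.solve_ik([x,y,z],[180,0,yaw+k])
        if q is None: continue
        c=abs(np.array(q)-q0).max()+0.3*abs(q[6])
        if best is None or c<best[0]: best=(c,yaw+k,q)
    robot.goto([x,y,z],[180,0,best[1]]); return best[1]
def st():
    o=robot.observe(); return f"t={o['clock']:.1f} pos={np.round(o['position'],1)} rpy={np.round(o['orientation'],1)} F={np.round(o['ft_force'],1)} w={o['gripper_width']:.3f} q={np.round(o['joint_positions'])}"
E
python3 - <<'E'
from h import *
robot.grip(0.54,40)
print(go(440,150,60,-14.5)); print(st())
print(robot.move_l([440,150,5],rate=40,contact_N=4)); print(st())
robot.move_l([440,150,60]);print(st())
t=cv2.imread("pics/top0.png")[:,:,::-1]
for z in (50,57,62,67): print(z,plane("top",[((453/7+328-.4),(676/7+155-.4))],z),plane("side",[(628/6+228-.4,312/6+90-.4)],z))
E
```

```text
-14.5
t=3.6 pos=[440.5 149.2  60. ] rpy=[180.   -0.  -14.6] F=[-0.2 -0.8 -0.9] w=0.541 q=[ 22.  26. -55. 122.  30.  47. -66.]
True
t=4.7 pos=[439.8 149.9   8.7] rpy=[180.    0.  -14.5] F=[-0.1 -1.   4.9] w=0.538 q=[ 17.  31. -50. 123.  37.  42. -72.]
t=5.2 pos=[440.  149.6  59.7] rpy=[ 1.799e+02  1.000e-01 -1.450e+01] F=[-1.3 -0.2  1.1] w=0.542 q=[ 22.  26. -55. 122.  30.  47. -66.]
50 [[ 388.56567072 -332.45125543   50.        ]] [[ 388.9648181  -348.56302592   50.        ]]
57 [[ 388.48394982 -331.10569156   57.        ]] [[ 389.25474105 -340.92419696   57.        ]]
62 [[ 388.42557774 -330.14457451   62.        ]] [[ 389.46182888 -335.46789056   62.        ]]
67 [[ 388.36720566 -329.18345746   67.        ]] [[ 389.6689167  -330.01158416   67.        ]]
```

```bash
cat >> h.py <<'E'
def pick(x,y,yaw,z,w=0.80,hov=110,F=50):
    robot.grip(w); yw=go(x,y,hov,yaw)
    c=robot.move_l([x,y,z],rate=80,contact_N=8); a=st()
    if c: print("contact on descent",a)
    robot.grip(0.3,F); print("gripped",st())
    robot.move_l([x,y,hov],rate=120); o=robot.observe(); print("lifted",st())
    return o['gripper_width']>0.45
def place(x,y,yaw,z,w=0.70,hov=110):
    go(x,y,hov,yaw); 
    W=robot.observe()['gripper_width']; print("before place w",round(W,3))
    if W<0.45: return False
    c=robot.move_l([x,y,z+6],rate=100)
    c=robot.move_l([x,y,z-2],rate=25,contact_N=4); print("touch",c,st())
    robot.grip(w); robot.move_l([x,y,hov],rate=150); print(st()); return True
E
python3 - <<'E'
from h import *
if pick(569.6,23,-14.5,26): place(674,232,0,24)
snap("side","side1"); t=snap("top","top1")
E
```

```text
gripped t=7.9 pos=[570.3  23.1  26.8] rpy=[-1.80e+02 -1.00e-01 -1.45e+01] F=[-0.5 -0.1  4.3] w=0.524 q=[ 30.  37. -48. 109.  36.  50. -51.]
lifted t=8.7 pos=[568.9  22.6 109.3] rpy=[ 1.80e+02  1.00e-01 -1.45e+01] F=[-0.4 -0.3 -2. ] w=0.522 q=[ 34.  31. -53. 106.  30.  58. -46.]
before place w 0.525
touch True t=10.9 pos=[674.8 232.5  24.9] rpy=[-1.8e+02 -1.0e-01 -0.0e+00] F=[-0.1 -0.3  3.6] w=0.524 q=[  9.  50. -50.  87.  41.  62. -51.]
t=11.9 pos=[673.6 231.4 109.2] rpy=[ 1.799e+02  1.000e-01 -0.000e+00] F=[ 0.2  0.2 -0.2] w=0.699 q=[ 10.  45. -53.  85.  37.  69. -48.]
```

View pics/side1.png

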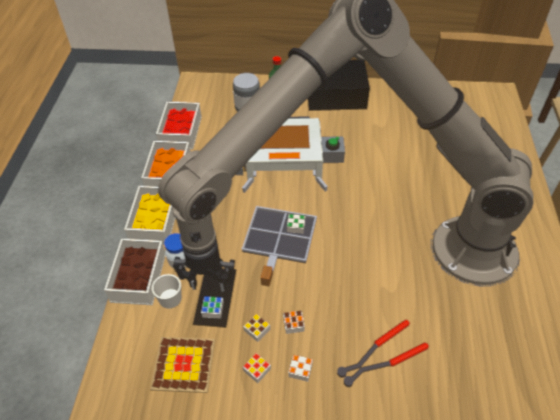

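```bash
python3 - <<'E'
from h import *
s=cv2.imread("pics/side1.png")[:,:,::-1]; t=cv2.imread("pics/top1.png")[:,:,::-1]
crop(s,228,90,358,200,6,"c5"); crop(t,328,155,428,265,5,"c6")
E
```

```text
(no output)
```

View pics/c5.png

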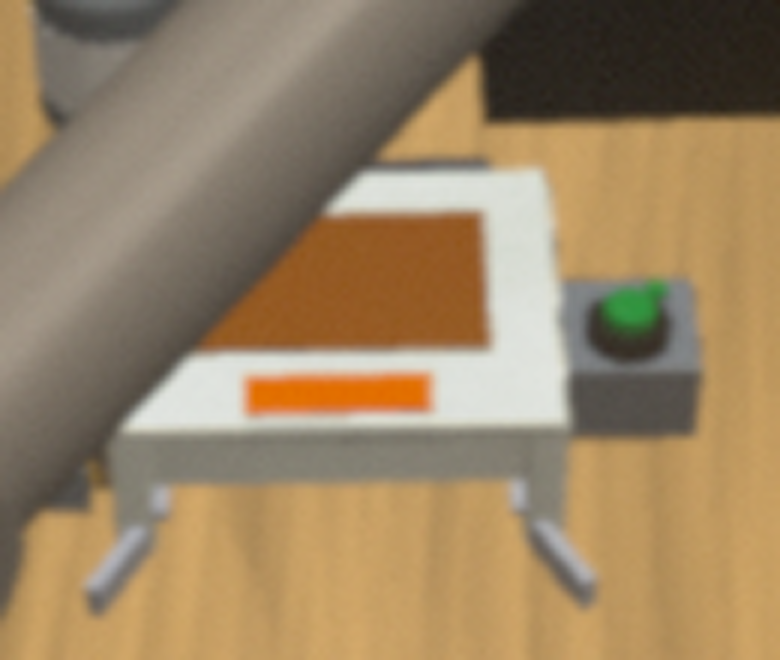

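View pics/c6.png

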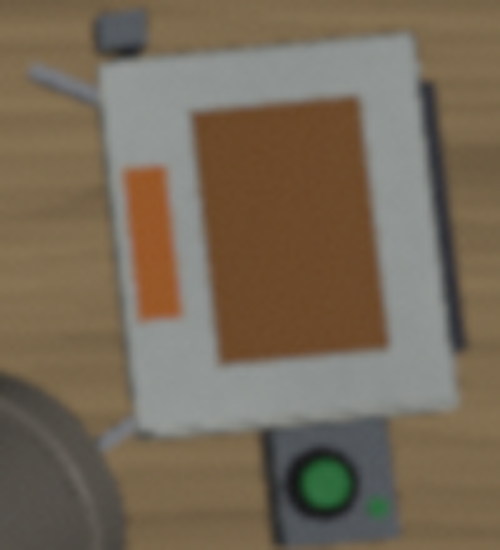

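View pics/top1.png

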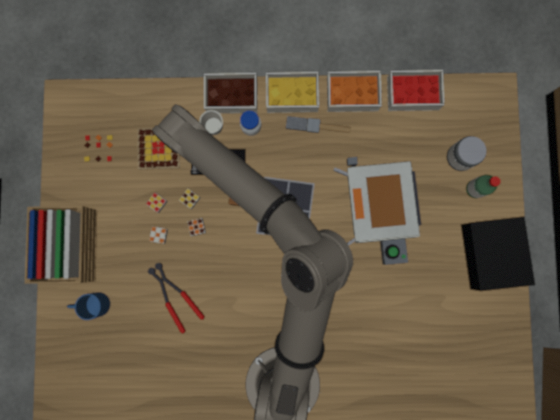

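```bash
python3 - <<'E'
from h import *
if pick(483.3,-45,-2.5,26): place(674,152,0,24)
snap("side","side2"); t=snap("top","top2")
E
```

```text
gripped t=15.1 pos=[484.  -45.   26.7] rpy=[ 1.8e+02 -1.0e-01 -2.5e+00] F=[-1.1 -0.   6.6] w=0.529 q=[ 45.  33. -55. 120.  38.  46. -36.]
lifted t=16.0 pos=[482.6 -45.2 109.3] rpy=[ 1.8e+02  1.0e-01 -2.5e+00] F=[ 0.8  0.3 -0.2] w=0.524 q=[ 52.  26. -62. 117.  28.  54. -28.]
before place w 0.523
touch True t=18.3 pos=[674.9 152.4  24.8] rpy=[-1.8e+02 -1.0e-01 -0.0e+00] F=[-0.5  0.1  4.2] w=0.526 q=[ 17.  49. -51.  91.  42.  61. -46.]
t=19.3 pos=[673.5 151.5 109.2] rpy=[ 1.799e+02  1.000e-01 -0.000e+00] F=[-0.3 -0.5 -0.3] w=0.703 q=[ 19.  44. -55.  88.  38.  68. -43.]
```

View pics/side2.png

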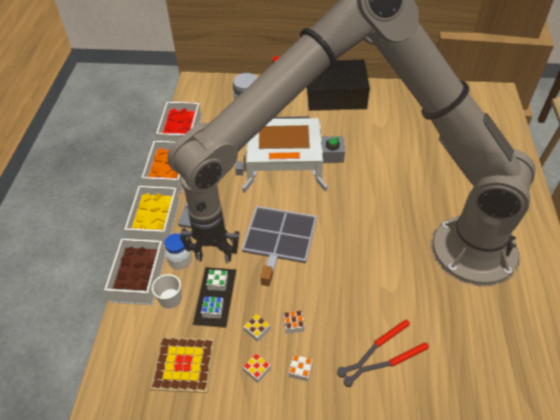

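```bash
python3 - <<'E'
from h import *
ax=np.array([np.cos(np.radians(-85.5)),np.sin(np.radians(-85.5)),0]); up=np.array([0,0,1.])
by=np.array([-ax[1],ax[0],0])
O=np.array([533.,-296.2,0])
for t in(45,55,60,65,70,80):
    z=np.sin(np.radians(t))*ax-np.cos(np.radians(t))*up
    for sg in(1,-1):
        x=sg*by; M=np.c_[x,np.cross(z,x),z]; rpy=R.from_matrix(M).as_euler('xyz',degrees=True)
        r=[]
        for dx,zz in((-150,34),(-82,34),(-82,130)):
            q=robot.solve_ik(list(O+dx*ax+zz*up),list(rpy)); r.append(None if q is None else np.round(q).astype(int).tolist())
        print(t,sg,rpy.round(),r)
E
```

```text
45 1 [135.   0.   5.] [[14, 38, -35, 118, 71, 72, -64], [21, 38, -34, 119, 76, 69, -60], [26, 28, -40, 117, 68, 72, -49]]
45 -1 [-135.    0. -176.] [[-63, 69, 72, 120, -33, 34, -157], [-56, 69, 72, 120, -38, 29, -147], [-57, 52, 72, 119, -7, 33, -167]]
55 1 [125.   0.   4.] [[6, 42, -30, 118, 74, 80, -70], [13, 42, -29, 119, 80, 77, -68], [18, 32, -35, 118, 74, 80, -58]]
55 -1 [-125.    0. -176.] [[-67, 77, 72, 120, -28, 34, -167], [-60, 77, 72, 120, -32, 27, -160], [40, 47, -66, 118, 86, 102, 120]]
60 1 [120.   0.   4.] [[3, 45, -28, 117, 75, 84, -73], [9, 44, -26, 118, 81, 81, -71], [14, 34, -32, 118, 76, 83, -61]]
60 -1 [-120.    0. -176.] [[23, 57, -55, 117, 86, 105, 105], [-62, 82, 72, 120, -29, 28, -166], [31, 43, -55, 118, 84, 98, 118]]
65 1 [115.   0.   5.] [[0, 48, -25, 116, 76, 87, -76], [6, 47, -24, 118, 82, 84, -74], [10, 36, -29, 119, 78, 87, -64]]
65 -1 [-115.    0. -176.] [[14, 54, -44, 116, 83, 101, 103], [12, 49, -32, 118, 85, 90, 106], [29, 47, -55, 118, 87, 104, 115]]
70 1 [110.   0.   4.] [[-3, 50, -23, 115, 76, 91, -78], [3, 50, -22, 117, 83, 88, -77], [7, 39, -27, 118, 80, 91, -68]]
70 -1 [-110.    0. -176.] [[13, 58, -44, 115, 85, 107, 101], [11, 52, -32, 117, 87, 96, 103], [20, 44, -43, 118, 85, 102, 112]]
80 1 [100.   0.   4.] [[-9, 56, -18, 113, 77, 98, -82], [-2, 55, -17, 115, 83, 95, -81], [1, 45, -21, 118, 82, 97, -73]]
80 -1 [-100.    0. -176.] [[2, 60, -32, 113, 83, 109, 97], [1, 56, -20, 115, 85, 98, 99], [9, 47, -32, 117, 86, 105, 107]]
```

```bash
cat >> h.py <<'E'
TR=np.array([524.,-15.5]); TY=-98.1
def bay(sx,sy,T=None):
    a=np.radians(TY); u=np.array([np.cos(a),np.sin(a)]); v=np.array([-u[1],u[0]])
    return TR+sx*38.5*u+sy*43.5*v
def meas(xy,tag,z=26):
    s=snap("side",f"ms_{tag}"); t=snap("top",f"mt_{tag}")
    P=[*xy,z]; r=[]
    for n,im,rr in(("side",s,16),("top",t,13)):
        c=np.round(proj(n,[P])[0]).astype(int)
        try:
            a=tiles(n,im,c,rr,z,dbg=f"d{n}_{tag}"); print(n,*a); r.append(a)
        except Exception as e: print(n,"fail",e)
    return r
E
python3 - <<'E'
from h import *
r=meas((471,256.4),"m3")
d=[a for a in r if np.all(np.abs(a[2]-40)<6)]
c=np.mean([a[0] for a in d],0); print(c)
if len(d)==2 and np.linalg.norm(d[0][0]-d[1][0])<4:
    if pick(*c,9.5,20): place(*bay(1,-1),-8.1,26)
snap("side","side3")
E
```

```text
side [470.8 256.7] [471.4 256. ] [40.  44.5] 7.8
top [471.1 256.7] [470.4 256.6] [37.6 37.3] 11.3
[470.95 256.7 ]
gripped t=22.3 pos=[471.4 257.   20.9] rpy=[ 1.8e+02 -1.0e-01  9.5e+00] F=[-0.9 -0.9  5.9] w=0.524 q=[ 10.  39. -56. 113.  42.  51. -60.]
lifted t=23.2 pos=[470.5 256.1 109.3] rpy=[1.8e+02 1.0e-01 9.5e+00] F=[-1.1  0.2 -0. ] w=0.530 q=[ 16.  32. -63. 110.  34.  59. -53.]
before place w 0.529
touch True t=25.6 pos=[476.2 -47.7  25.9] rpy=[ 1.799e+02 -1.000e-01 -8.100e+00] F=[-0.3 -0.1  6.1] w=0.529 q=[ 46.  33. -56. 121.  39.  46. -42.]
t=26.6 pos=[474.8 -47.8 109.4] rpy=[ 1.8e+02  1.0e-01 -8.1e+00] F=[ 0.  -0.4 -0.3] w=0.703 q=[ 54.  26. -64. 118.  29.  54. -34.]
```

View pics/side3.png

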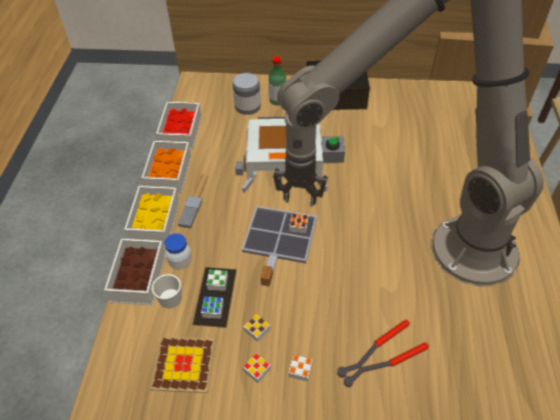

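Mosaic3 is in its bay at about (299,222); the others are unmoved. Next is mosaic1.

```bash
cat >> h.py <<'E'
def cycle(xy,yaw,b,tag):
    r=meas(xy,tag)
    d=[a for a in r if np.all(np.abs(a[2]-40)<6.5)]
    if len(d)==0 or (len(d)==2 and np.linalg.norm(d[0][0]-d[1][0])>4.5): print("BAD MEASURE"); return False
    c=np.mean([a[0] for a in d],0); print(c)
    if not pick(*c,yaw,20): print("NO GRIP"); return False
    if not place(*bay(*b),-8.1,26): print("LOST"); return False
    return True
E
python3 - <<'E'
from h import *
cycle((558.2,278),-37.2,(1,1),"m1") and cycle((548.7,380.2),-36.5,(-1,1),"m0")
snap("side","side4")
E
```

```text
side [558.2 277.3] [559.2 277.1] [44.  44.4] 53.0
top [558.3 279.1] [557.9 278.4] [36.1 35.5] 51.6
[558.25 278.2 ]
gripped t=29.9 pos=[558.9 278.6  20.9] rpy=[-179.9   -0.   -37.2] F=[0.1 0.  4.4] w=0.524 q=[  3.  42. -47. 101.  37.  53. -97.]
lifted t=30.8 pos=[557.8 277.6 109.2] rpy=[179.9   0.  -37.2] F=[ 0.2 -0.6 -1.4] w=0.523 q=[  6.  36. -51.  98.  31.  61. -92.]
before place w 0.525
touch True t=33.3 pos=[562.4 -59.9  25.9] rpy=[ 1.8e+02 -1.0e-01 -8.1e+00] F=[-0.4 -0.3  5.3] w=0.524 q=[ 42.  39. -53. 109.  40.  52. -39.]
t=34.3 pos=[561.  -60.1 109.3] rpy=[ 1.8e+02  1.0e-01 -8.1e+00] F=[-1.5  0.1  0.4] w=0.700 q=[ 46.  33. -58. 107.  33.  59. -34.]
side [549.  379.8] [548.4 379.6] [43.1 43.8] 52.2
top [549.2 382. ] [547.8 380.6] [38.3 37.2] 53.3
[549.1 380.9]
gripped t=37.9 pos=[549.6 381.4  20.9] rpy=[-179.9   -0.   -36.5] F=[1.3 0.3 4.2] w=0.525 q=[  -7.   45.  -46.   95.   38.   57. -103.]
lifted t=38.8 pos=[548.7 380.2 109.1] rpy=[179.9   0.  -36.5] F=[ 0.3  0.1 -0.7] w=0.523 q=[ -5.  40. -50.  92.  33.  64. -99.]
before place w 0.525
touch True t=41.4 pos=[573.2  16.5  25.9] rpy=[ 1.8e+02 -1.0e-01 -8.1e+00] F=[-0.3  0.2  4.3] w=0.522 q=[ 34.  40. -53. 108.  40.  52. -47.]
t=42.4 pos=[571.9  16.1 109.4] rpy=[ 1.8e+02  1.0e-01 -8.1e+00] F=[-0.7  0.3 -0.7] w=0.700 q=[ 38.  34. -58. 105.  33.  60. -42.]
```

View pics/side4.png

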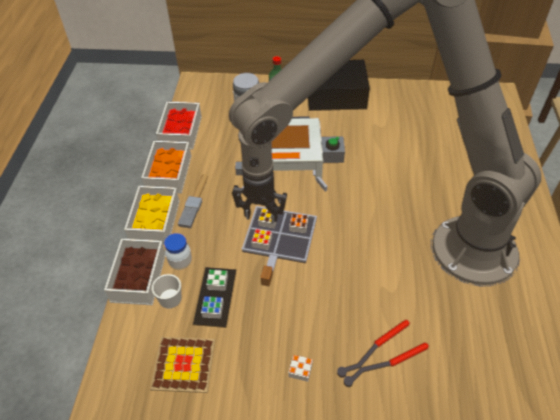

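```bash
python3 - <<'E'
from h import *
cycle((448.4,373),-9.5,(-1,-1),"m2")
go(440,180,160,-8.1)
s=snap("side","side5");t=snap("top","top5"); print(st())
crop(t,200,130,420,270,3.5,"c7"); crop(s,180,90,360,320,3,"c8")
E
```

```text
side [448.5 372.5] [448.4 372.8] [43.6 41.4] 81.0
top [447.5 373.6] [447.9 372.9] [37.9 37.8] 79.9
[448.   373.05]
gripped t=45.9 pos=[448.5 373.6  20.9] rpy=[-1.799e+02 -1.000e-01 -9.500e+00] F=[ 0.5 -0.9  4.5] w=0.522 q=[ -5.  41. -53. 107.  41.  53. -87.]
lifted t=46.8 pos=[447.7 372.3 109.2] rpy=[179.9   0.   -9.5] F=[-0.7 -0.4 -1.1] w=0.528 q=[ -1.  35. -58. 104.  34.  61. -82.]
before place w 0.525
touch True t=49.3 pos=[487.1  28.7  25.8] rpy=[ 1.8e+02 -1.0e-01 -8.1e+00] F=[-0.8 -0.4  6. ] w=0.522 q=[ 37.  34. -56. 120.  39.  47. -52.]
t=50.3 pos=[485.7  28.3 109.4] rpy=[ 1.8e+02  1.0e-01 -8.1e+00] F=[ 0.3 -0.2  0.1] w=0.695 q=[ 44.  27. -64. 117.  30.  55. -44.]
t=51.1 pos=[440.1 178.2 159. ] rpy=[ 1.799e+02  1.000e-01 -8.200e+00] F=[-0.   0.4  0. ] w=0.703 q=[ 31.  22. -69. 115.  24.  59. -58.]
```

View pics/c7.png

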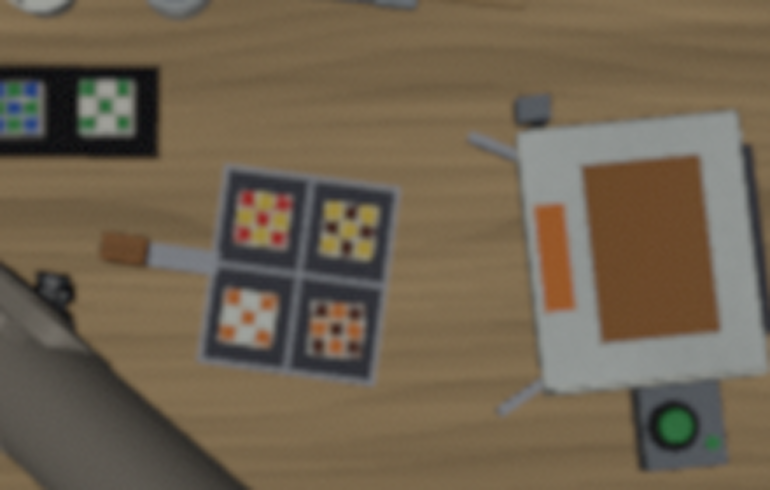

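View pics/c8.png

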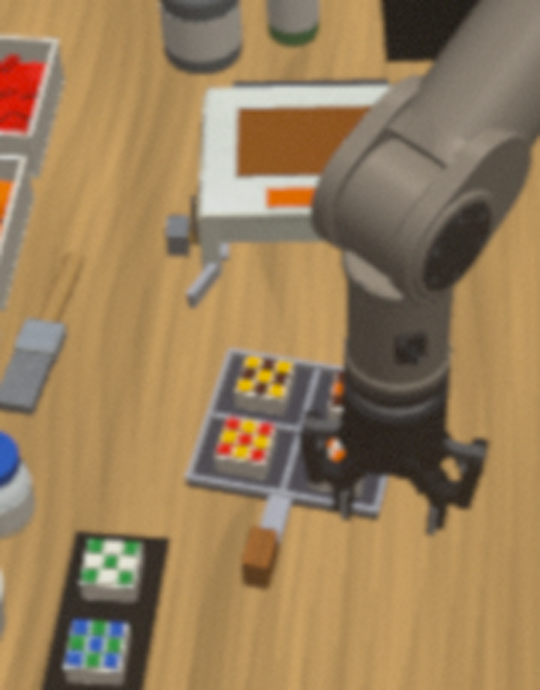

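```bash
cat >> h.py <<'E'
BO=np.array([533.,-296.2,0]); BYAW=-85.5
ax=np.array([np.cos(np.radians(BYAW)),np.sin(np.radians(BYAW)),0]); by=np.array([-ax[1],ax[0],0])
def bx(x,y,z): return list(BO+x*ax+y*by+np.array([0,0,z]))
def tilt(t):
    z=np.sin(np.radians(t))*ax-np.array([0,0,np.cos(np.radians(t))])
    return list(R.from_matrix(np.c_[by,np.cross(z,by),z]).as_euler('xyz',degrees=True))
E
python3 - <<'E'
from h import *
robot.grip(0)
o=tilt(60)
robot.goto(bx(-230,0,230),o); print(st())
robot.move_l(bx(-114,0,150)); print(st())
print(robot.move_l(bx(-114,0,33),rate=60,contact_N=10)); print(st())
s=snap("side","side6");t=snap("top","top6"); crop(s,180,90,360,250,4,"c9")
E
```

```text
t=52.7 pos=[514.8 -66.5 229.7] rpy=[120.1   0.    4.5] F=[-0.1 -0.2 -0.2] w=-0.000 q=[  8.  29. -46. 112.  64. 100. -59.]
t=53.8 pos=[ 524.6 -181.6  150.4] rpy=[ 1.2e+02 -1.0e-01  4.6e+00] F=[0.5 1.5 0.4] w=0.001 q=[ 17.  34. -40. 118.  75.  89. -61.]
False
t=55.9 pos=[ 524.2 -182.5   33.3] rpy=[120.   -0.    4.5] F=[ 0.6 -0.5  0.1] w=0.000 q=[ 13.  47. -36. 118.  81.  88. -73.]
```

View pics/c9.png

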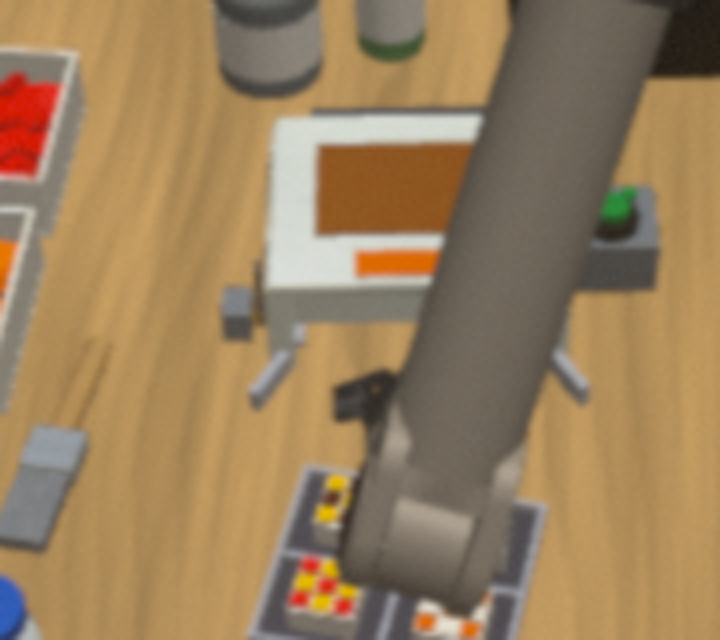

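View pics/top6.png

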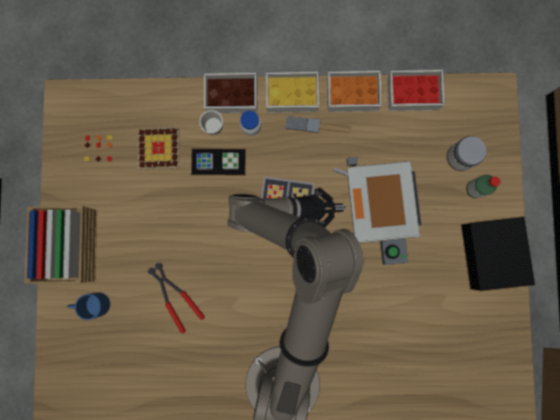

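```bash
python3 - <<'E'
from h import *
c=robot.move_l(bx(-81,0,32),rate=40,contact_N=8); print(c,st())
if not c:
    for (dx,z) in((-81,50),(-80,75),(-78,112),(-71,140),(-62,162)):
        c=robot.move_l(bx(dx,0,z),rate=40,contact_N=32); print(c,z,st())
        if c: break
s=snap("side","side7");t=snap("top","top7"); crop(s,180,60,360,250,4,"c10"); crop(t,300,140,440,270,4,"c11")
E
```

```text
False t=57.0 pos=[ 526.8 -215.1   31.9] rpy=[120.   -0.    4.5] F=[ 0.3 -0.3  0.2] w=0.002 q=[ 16.  47. -35. 118.  84.  86. -71.]
False 50 t=57.6 pos=[ 526.1 -213.5   49.9] rpy=[1.201e+02 1.000e-01 4.600e+00] F=[-3.1  6.  -3.9] w=-0.002 q=[ 16.  45. -35. 118.  83.  86. -70.]
False 75 t=58.4 pos=[ 526.7 -213.1   74.7] rpy=[120.2   0.    4.7] F=[-2.9  9.2 -3.9] w=-0.001 q=[ 17.  42. -36. 119.  81.  86. -67.]
False 112 t=59.5 pos=[ 527.1 -217.9  112.5] rpy=[120.   -0.    4.5] F=[-0.9  4.6 -2.1] w=-0.002 q=[ 18.  38. -37. 118.  79.  86. -63.]
False 140 t=60.3 pos=[ 527.1 -226.3  141. ] rpy=[119.8  -0.    4.4] F=[-0.4  0.2  0.1] w=0.003 q=[ 20.  34. -38. 118.  78.  86. -60.]
False 162 t=61.1 pos=[ 528.2 -234.7  162.8] rpy=[119.9  -0.    4.5] F=[-0.7  0.4 -0.9] w=0.003 q=[ 21.  32. -38. 118.  78.  86. -57.]
```

View pics/c10.png

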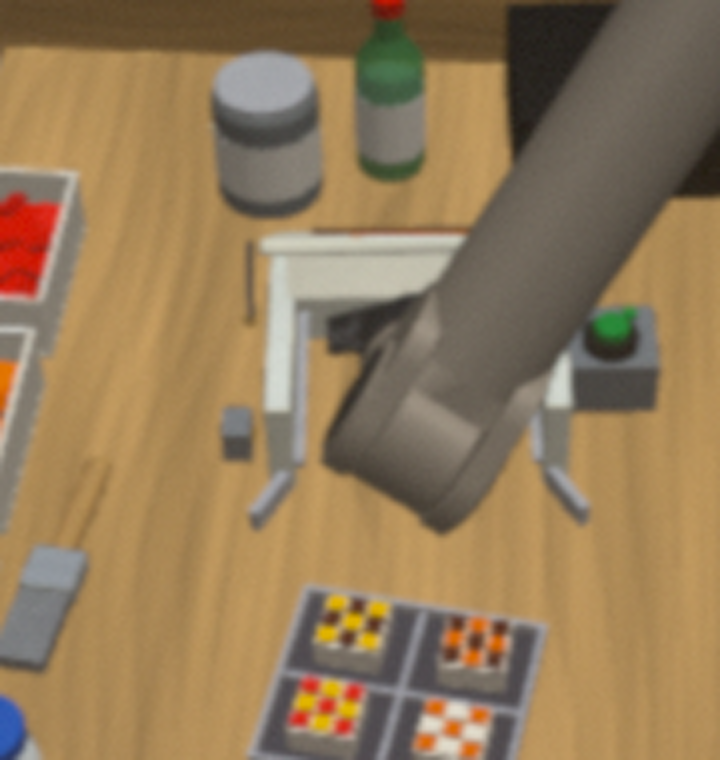

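View pics/c11.png

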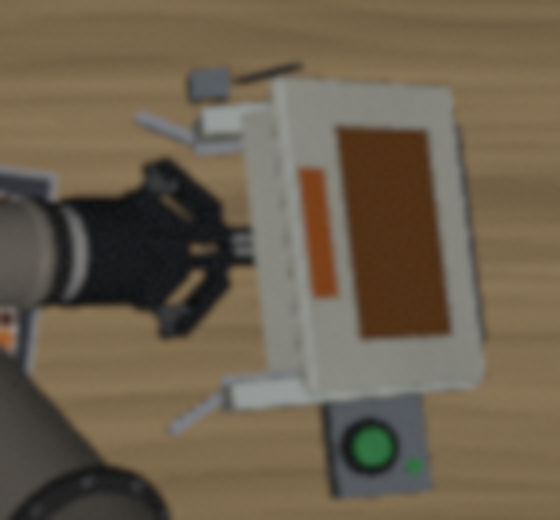

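```bash
python3 - <<'E'
from h import *
robot.move_l(bx(-200,0,175),rate=150)
robot.grip(0.7)
y=go(500,60,200,-8.1); print(y,st())
s=snap("side","side8");t=snap("top","top8")
print(proj("top",[[546.3,136.3,42],[545.5,136,42]]))
crop(s,180,60,360,250,4,"c12"); crop(t,220,140,440,270,3.5,"c13")
E
```

```text
-8.1 t=63.7 pos=[499.   59.1 199.2] rpy=[ 1.798e+02  1.000e-01 -8.100e+00] F=[ 1.3 -0.4 -0.6] w=0.701 q=[ 41.  19. -63. 110.  19.  63. -37.]
[[234.55786656 200.56300164]
 [234.65782727 200.82522028]]
```

View pics/c12.png

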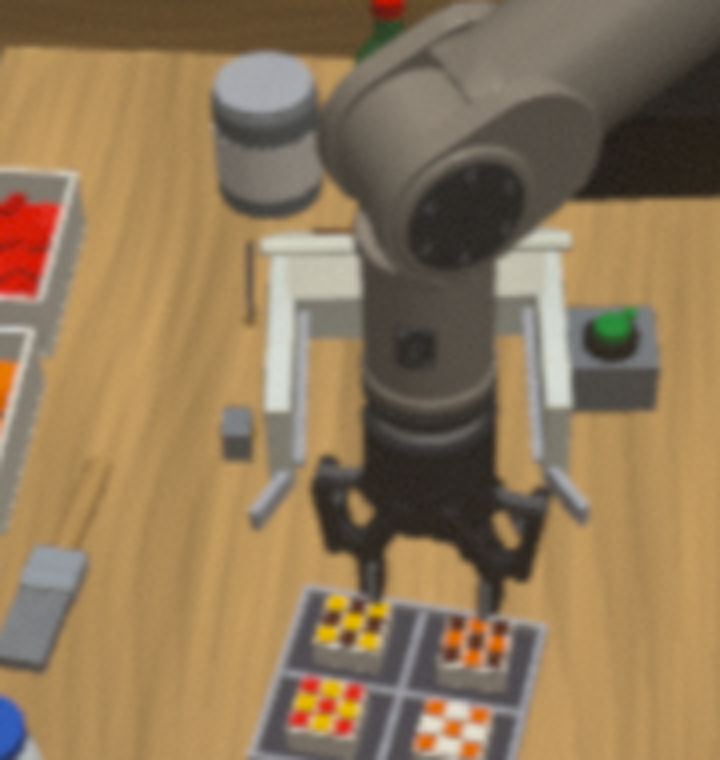

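View pics/c13.png

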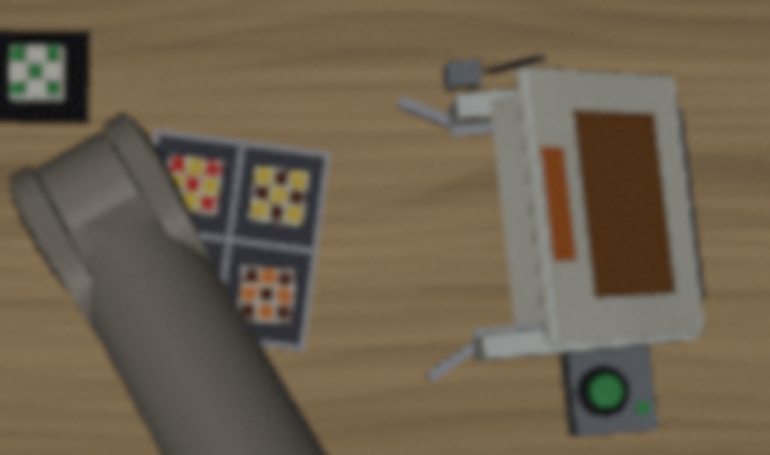

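```bash
python3 - <<'E'
from h import *
go(545.3,136,110,-8.1)
c=robot.move_l([545.3,136,22],rate=80,contact_N=8); print(c,st())
robot.grip(0.0,70); print(st())
def tp(tx,ty,yaw): # tray pose -> TCP
    a=np.radians(yaw); return [tx-153*np.cos(a),ty-153*np.sin(a),22],[180,0,yaw+90]
p0=(524.,-15.5,-98.1); e=BO-212*ax; p1=(e[0],e[1],-85.5)
for f in(0.25,.5,.75,1):
    p=[a+(b-a)*f for a,b in zip(p0,p1)]
    P,o=tp(*p); c=robot.move_l(P,o,rate=40,contact_N=25); print(c,st())
    if c: break
s=snap("side","side9");t=snap("top","top9")
crop(s,180,60,360,270,3.5,"c14"); crop(t,220,140,440,270,3.5,"c15")
E
```

```text
False t=65.6 pos=[545.7 136.2  22.5] rpy=[-1.8e+02 -1.0e-01 -8.1e+00] F=[ 0.2 -0.2  0.1] w=0.702 q=[ 20.  38. -51. 110.  39.  51. -59.]
t=66.0 pos=[546.5 136.1  22.8] rpy=[-1.8e+02 -1.0e-01 -8.1e+00] F=[ 1.  -1.5  3.7] w=0.271 q=[ 20.  38. -51. 110.  39.  51. -59.]
False t=66.6 pos=[535.2 122.8  22.8] rpy=[-1.797e+02 -1.000e-01 -4.800e+00] F=[0.1 5.9 3.8] w=0.268 q=[ 23.  38. -52. 112.  39.  50. -55.]
False t=67.3 pos=[524.8 106.2  22.8] rpy=[-1.797e+02 -1.000e-01 -1.700e+00] F=[1.4 6.4 4.4] w=0.271 q=[ 25.  37. -53. 114.  39.  49. -51.]
False t=67.9 pos=[514.6  89.   22.8] rpy=[-1.797e+02 -1.000e-01  1.500e+00] F=[-0.1  4.9  3.6] w=0.269 q=[ 28.  36. -54. 115.  39.  49. -47.]
False t=68.6 pos=[504.4  71.4  22.8] rpy=[-1.797e+02 -1.000e-01  4.700e+00] F=[-0.2  6.7  4.1] w=0.270 q=[ 31.  36. -55. 117.  40.  48. -43.]
```

View pics/c14.png

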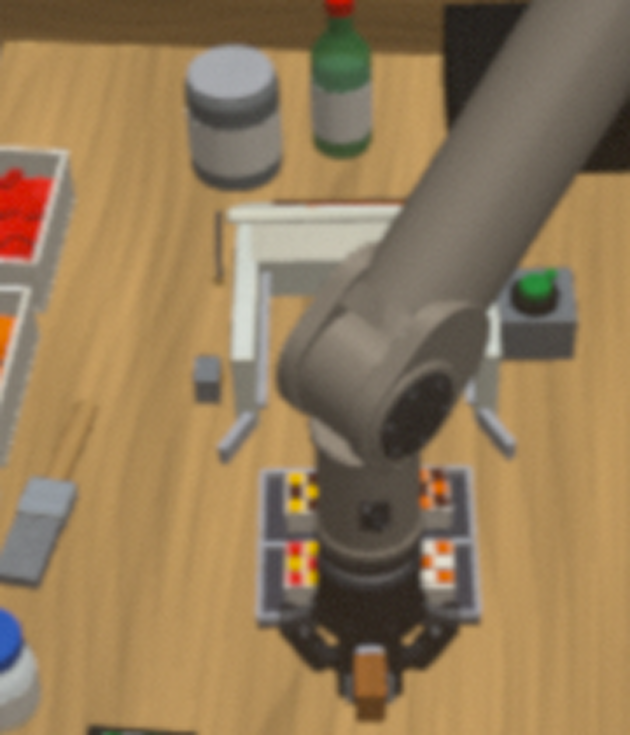

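View pics/c15.png

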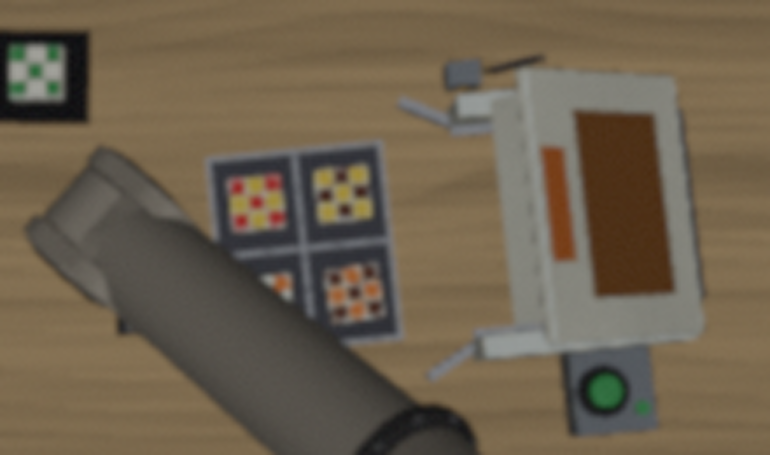

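```bash
python3 - <<'E'
from h import *
P=plane("top",[(381/3.5+219.6,141/3.5+139.6),(402/3.5+219.6,335/3.5+139.6),(208/3.5+219.6,158/3.5+139.6)],14)
d=P[0]-P[1]; print(P.round(1),np.linalg.norm(d),"y-axis ang",np.degrees(np.arctan2(d[1],d[0])), np.degrees(np.arctan2(*(P[0]-P[2])[1::-1])))
m=(P[0]+P[1])/2; r=m-BO; print("front mid box x,y",r@ax,r@by)
S=plane("side",[(262/3.5+179.6,471/3.5+59.6),(473/3.5+179.6,468/3.5+59.6)],14); r=S.mean(0)-BO; print(S.round(1),r@ax,r@by, np.degrees(np.arctan2(*(S[0]-S[1])[1::-1])))
print(robot.solve_ik(tuple([*bx(-146,0,22)]),[180,0,4.5]))
E
```

```text
[[ 609.7 -150.3   14. ]
 [ 439.1 -165.2   14. ]
 [ 596.6    1.9   14. ]] 171.25022965118788 y-axis ang 4.973078939521714 -85.07969325823193
front mid box x,y -138.71219394179886 2.288503096892749
[[ 610.1 -148.9   14. ]
 [ 434.8 -163.6   14. ]] -140.3524419812284 0.42452716676487223 4.817582894100458
[ 52.96463019  38.06421546 -53.80454998 112.49810374  40.23363468
  50.38282764 -17.97669122]
```

```bash
python3 - <<'E'
from h import *
for tx in(-150,-100,-50,-20,0):
    c=robot.move_l(bx(tx-153,-1,22),[180,0,4.5],rate=50,contact_N=22); print(c,tx,st())
    if c: break
if not c:
    c=robot.move_l(bx(14-153,-1,22),[180,0,4.5],rate=20,contact_N=12); print(c,st())
s=snap("side","side10");t=snap("top","top10")
crop(s,180,60,360,270,3.5,"c16"); crop(t,250,140,440,270,4,"c17")
E
```

```text
False -150 t=70.1 pos=[508.2  10.6  22.8] rpy=[-1.796e+02 -1.000e-01  4.700e+00] F=[0.5 8.5 5. ] w=0.267 q=[ 38.  36. -55. 117.  40.  48. -36.]
False -100 t=71.2 pos=[512.2 -39.   22.8] rpy=[-1.796e+02 -1.000e-01  4.700e+00] F=[-1.1  9.1  6.3] w=0.267 q=[ 43.  36. -55. 116.  40.  48. -30.]
False -50 t=72.4 pos=[516.2 -88.4  22.8] rpy=[-1.796e+02 -1.000e-01  4.700e+00] F=[-0.   9.4  6.7] w=0.267 q=[ 48.  37. -55. 115.  40.  49. -24.]
False -20 t=73.1 pos=[ 518.8 -118.6   22.8] rpy=[-1.796e+02 -1.000e-01  4.700e+00] F=[0.8 9.5 7.8] w=0.271 q=[ 51.  37. -54. 114.  40.  50. -21.]
False 0 t=73.7 pos=[ 520.5 -138.7   22.8] rpy=[-1.797e+02 -1.000e-01  4.700e+00] F=[-0.5  8.   7.6] w=0.270 q=[ 52.  38. -54. 113.  40.  50. -19.]
False t=74.5 pos=[ 521.5 -151.3   22.8] rpy=[-1.796e+02 -1.000e-01  4.700e+00] F=[-1.3 11.3  7.3] w=0.267 q=[ 53.  38. -54. 112.  40.  50. -17.]
```

View pics/c16.png

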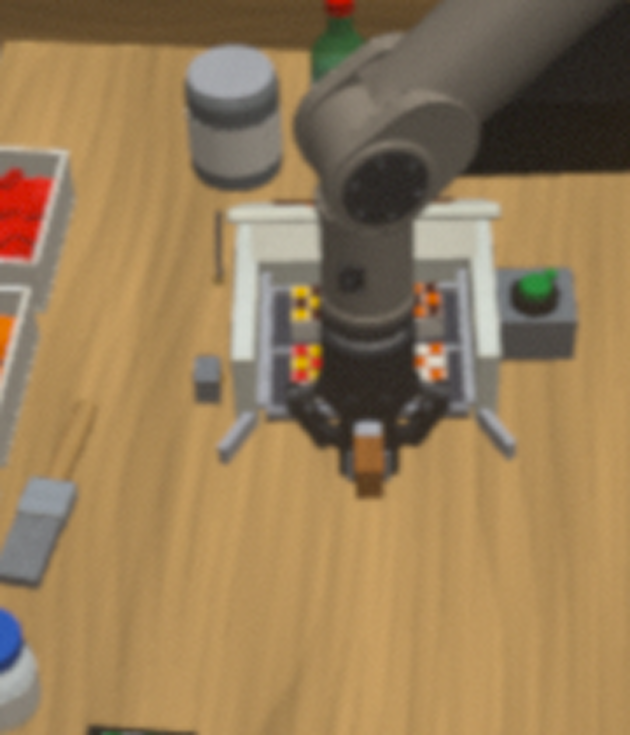

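View pics/c17.png

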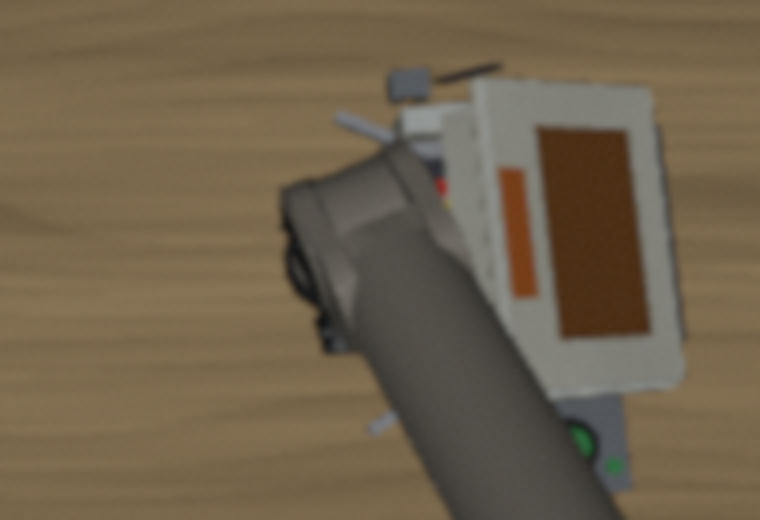

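```bash
python3 - <<'E'
from h import *
robot.dwell(0.3)
def tx(): 
    p=np.array(robot.observe()['position']); return round(float((p-BO)@ax+153),1)
print(tx(),st())
for T in(16,20,24):
    c=robot.move_l(bx(T-153,-1,22),[180,0,4.5],rate=20,contact_N=20); robot.dwell(0.3); print(c,T,tx(),st())
    if c: break
E
```

```text
7.6 t=74.9 pos=[ 521.5 -151.3   22.8] rpy=[-1.796e+02 -1.000e-01  4.700e+00] F=[-0.8 11.3  7.2] w=0.267 q=[ 53.  38. -54. 112.  40.  50. -17.]
False 16 8.8 t=75.5 pos=[ 521.5 -152.4   22.8] rpy=[-1.795e+02 -1.000e-01  4.800e+00] F=[-1.4 11.7  7.3] w=0.272 q=[ 54.  38. -54. 112.  40.  50. -17.]
False 20 9.0 t=76.1 pos=[ 522.  -152.6   22.8] rpy=[-179.2   -0.2    4.9] F=[-0.6 18.5  7.1] w=0.269 q=[ 54.  38. -54. 112.  40.  50. -17.]
False 24 9.0 t=76.8 pos=[ 522.1 -152.6   22.8] rpy=[-178.9   -0.2    5. ] F=[-0.8 23.9  8.3] w=0.267 q=[ 54.  38. -54. 112.  39.  50. -16.]
```

```bash
python3 - <<'E'
from h import *
robot.move_l(bx(15-153,-1,22),[180,0,4.5],rate=30); print(st())
robot.grip(0.6); p=robot.observe()['position']
robot.move_l([p[0],p[1],110],rate=100); print(st())
robot.move_l(bx(-230,0,230),rate=150); go(490,60,230,0); print(st())
s=snap("side","side11");t=snap("top","top11")
crop(s,210,60,350,220,4.5,"c18"); crop(t,280,140,440,270,4,"c19")
E
```

```text
t=77.2 pos=[ 522.1 -152.6   22.8] rpy=[-179.6   -0.2    4.7] F=[1.8 8.5 6.5] w=0.270 q=[ 54.  38. -54. 112.  40.  50. -17.]
t=78.7 pos=[ 519.9 -159.4  109.4] rpy=[-1.8e+02  1.0e-01  4.5e+00] F=[-0.4 -0.1  0.5] w=0.601 q=[ 59.  32. -60. 109.  32.  58. -11.]
t=80.4 pos=[489.8  59.7 229.5] rpy=[180.   0.   0.] F=[ 0.6 -0.8 -0.2] w=0.599 q=[ 48.  18. -70. 109.  18.  67. -29.]
```

View pics/c18.png

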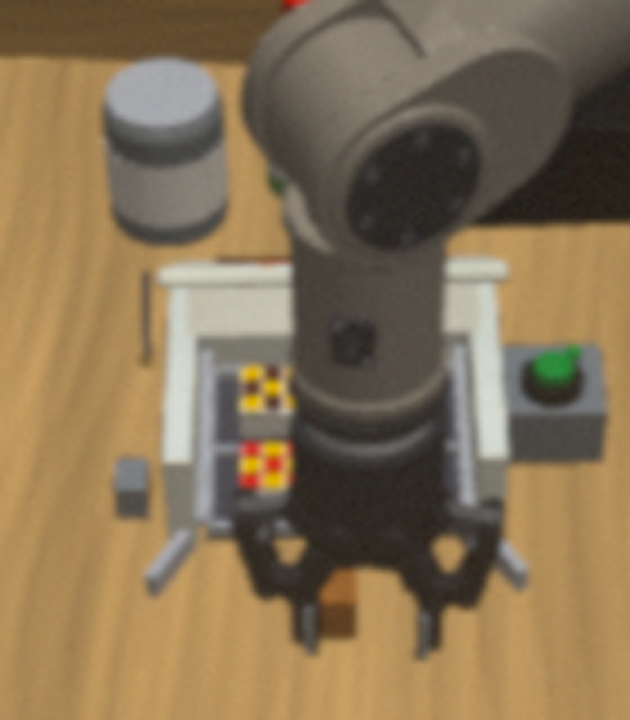

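View pics/c19.png

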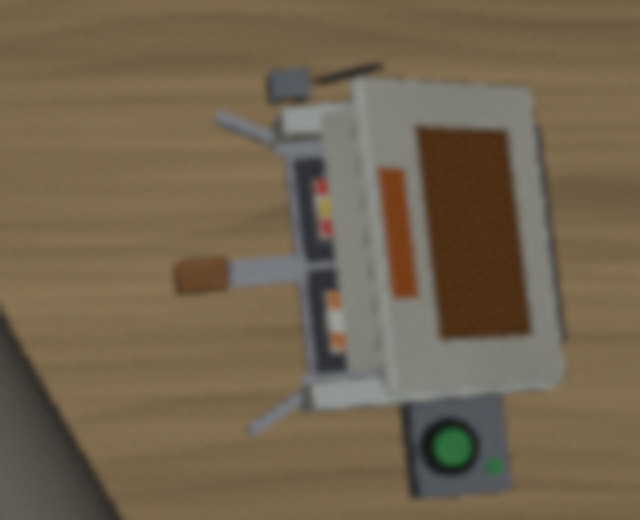

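```bash
python3 - <<'E'
from h import *
def b(n,uv,z):
    r=plane(n,[uv],z)[0]-BO; return np.round([r@ax,r@by],1)
f=lambda x,y:(x/4+279.6,y/4+139.6)
print("rear edge at y~0 rim", b("top",f(297,230),14),b("top",f(310,360),14),"handle ends",b("top",f(174,276),42),b("top",f(229,272),42))
g=lambda x,y:(x/4.5+209.6,y/4.5+59.6)
print("side rear rim left top",b("side",g(205,520),14),"right tips")
print("tips check",b("top",f(218,116),20),b("top",f(251,430),20))
E
```

```text
rear edge at y~0 rim [-67.2  27.8] [-67.6 -72.2] handle ends [-166.5   -1.3] [-125.1   -2.1]
side rear rim left top [-63.9  88.5] right tips
tips check [-119.3  120.3] [-118.3 -121.2]
```

```bash
python3 - <<'E'
from h import *
robot.grip(0)
robot.goto(bx(-150,0,280),[180,0,4.5]); robot.goto(bx(0,0,270),[180,0,4.5]); print(st())
def sp(th): return bx(95-165*np.cos(th)+13*np.sin(th),0,87+165*np.sin(th)+13*np.cos(th)+11)
for th in(.9,.8,.7,.6,.5,.4,.3,.2,.12):
    c=robot.move_l(sp(th),[180,0,4.5],rate=60,contact_N=25); print(c,th,st()[:90])
    if c: break
E
```

```text
t=82.5 pos=[ 533.4 -294.6  269.7] rpy=[-179.9   -0.     4.6] F=[0.2 0.7 0.1] w=0.001 q=[ 70.  29. -64.  91.  26.  77.   8.]
False 0.9 t=83.3 pos=[ 533.4 -298.8  235.5] rpy=[-180.    -0.     4.5] F=[-0.3  0.9 -0.5] w=0.001 q=
False 0.8 t=83.7 pos=[ 532.1 -285.1  225.3] rpy=[180.    0.    4.6] F=[0.  0.3 0.6] w=-0.002 q=[ 69.
False 0.7 t=84.1 pos=[ 531.  -273.   213.9] rpy=[-180.     0.     4.5] F=[ 0.5 -0.1 -0.5] w=0.002 q=
False 0.6 t=84.6 pos=[ 530.1 -261.9  201.5] rpy=[-180.     0.     4.5] F=[ 0.7 -0.   0.2] w=-0.003 q
False 0.5 t=85.0 pos=[ 529.3 -252.2  188.1] rpy=[-180.     0.     4.5] F=[-0.6 -0.1  0.3] w=-0.000 q
False 0.4 t=85.4 pos=[ 528.6 -244.   173.8] rpy=[-180.     0.     4.5] F=[-0.2  0.1 -0.3] w=-0.001 q
False 0.3 t=85.8 pos=[ 528.1 -237.2  158.7] rpy=[-180.     0.     4.5] F=[-0.1  0.5  0.5] w=0.002 q=
False 0.2 t=86.3 pos=[ 527.6 -231.9  143. ] rpy=[-180.     0.     4.5] F=[-0.2 -0.2  0.9] w=-0.004 q
False 0.12 t=86.6 pos=[ 527.4 -228.9  130.1] rpy=[-1.8e+02  1.0e-01  4.5e+00] F=[-0.3 -0.2  0.5] w=0.
```

```bash
python3 - <<'E'
from h import *
s=snap("side","side12");t=snap("top","top12")
crop(s,210,60,350,220,4.5,"c20"); crop(t,280,140,440,270,4,"c21")
E
```

View pics/c20.png

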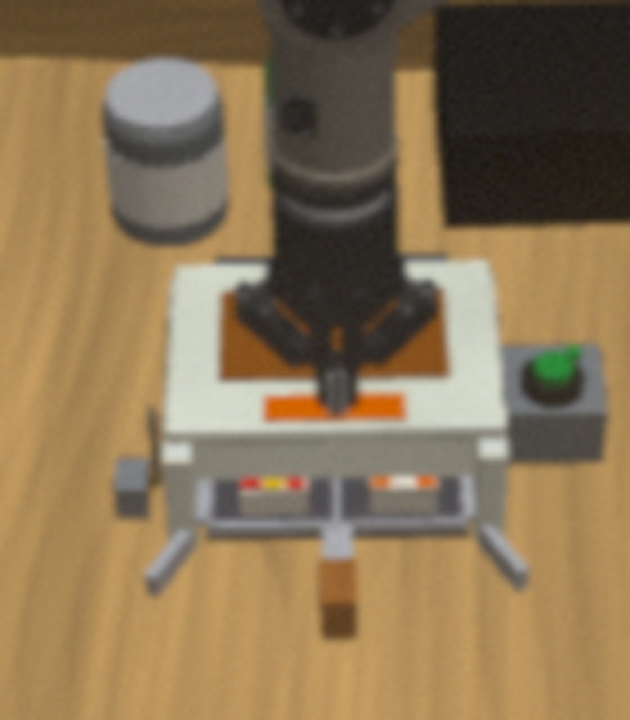

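View pics/c21.png

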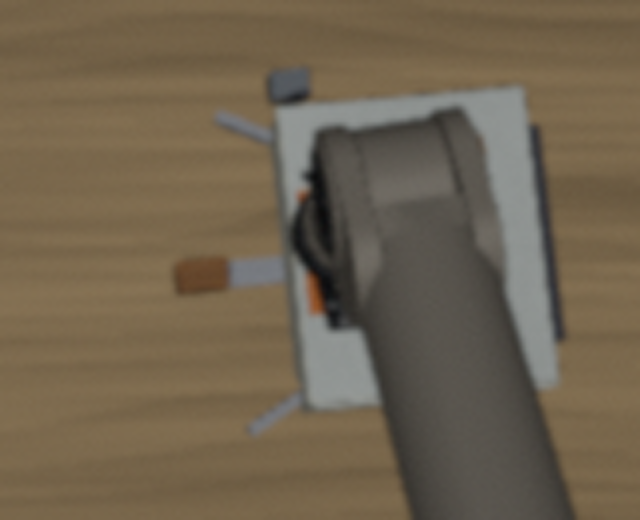

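```bash
python3 - <<'E'
from h import *
for z in(120,114,110,106,102,98):
    c=robot.move_l(bx(-70,0,z),[180,0,4.5],rate=25,contact_N=30); print(c,z,st()[:90])
    if c or robot.observe()['ft_force'][2]>28: break
robot.dwell(0.3); print(st()[:90])
robot.move_l(bx(-70,0,160),rate=80)
robot.move_l(bx(-200,0,230),rate=200); robot.goto([490,60,230],[180,0,0])
s=snap("side","side13");t=snap("top","top13")
crop(s,210,60,350,220,4.5,"c22"); crop(t,280,140,440,270,4,"c23")
E
```

```text
False 120 t=87.3 pos=[ 527.3 -226.1  119.6] rpy=[-180.     0.     4.5] F=[0.8 1.2 0.6] w=0.001 q=[ 6
False 114 t=87.7 pos=[ 527.3 -226.4  113.6] rpy=[-180.     0.     4.5] F=[-0.4 -0.1 -0.1] w=-0.001 q
False 110 t=88.0 pos=[ 527.8 -226.5  110.1] rpy=[180.   -0.    4.5] F=[ 0.  -0.   2.1] w=0.002 q=[ 6
True 106 t=88.2 pos=[ 527.9 -226.4  110. ] rpy=[1.799e+02 1.000e-01 4.500e+00] F=[-1.9 -0.6  7.2] w
t=88.5 pos=[ 528.  -226.4  110. ] rpy=[1.799e+02 1.000e-01 4.500e+00] F=[-1.5  0.3  7.2] w
```

View pics/c22.png

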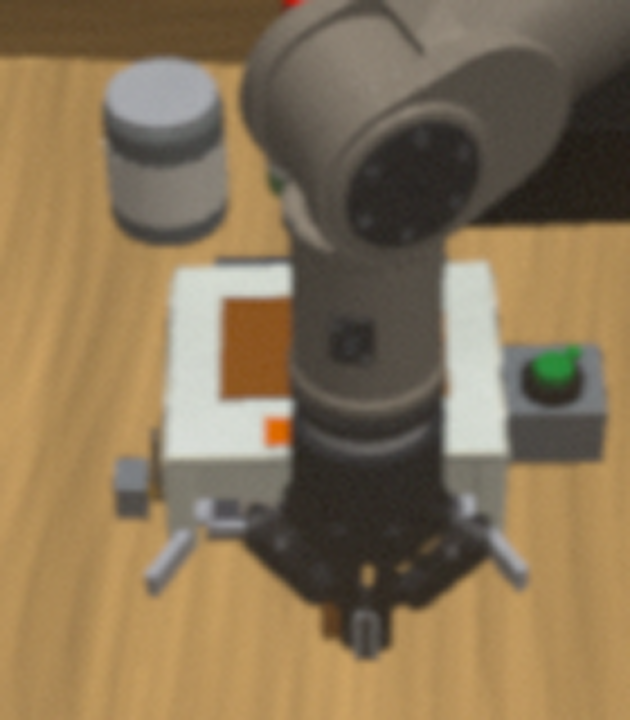

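View pics/c23.png

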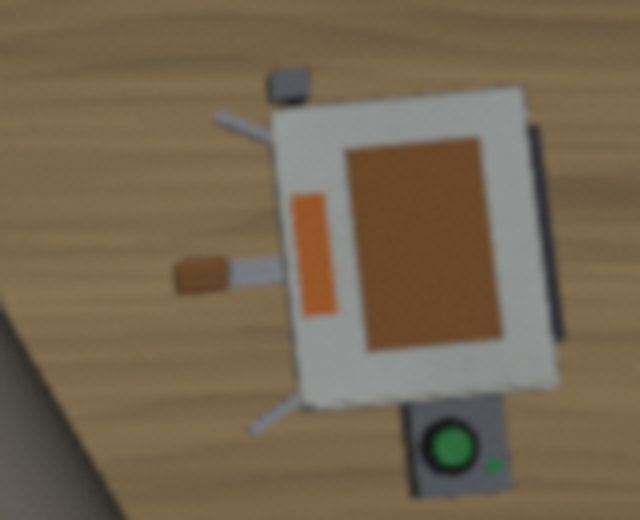

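```bash
python3 - <<'E'
from h import *
robot.goto(bx(-150,0,230),[180,0,4.5]); robot.move_l(bx(-72,0,150),rate=150)
c=robot.move_l(bx(-72,0,105),rate=15,contact_N=3); print("light",c,st()[:90])
for z in (104,98,92,86):
    c=robot.move_l(bx(-72,0,z),rate=30,contact_N=28); robot.dwell(.2); print(c,z,st()[:90])
    if robot.observe()['ft_force'][2]>20: break
robot.dwell(0.3)
robot.move_l(bx(-72,0,125),rate=60)
c=robot.move_l(bx(-72,0,100),rate=15,contact_N=3); print("light",c,st()[:90])
robot.move_l(bx(-72,0,150),rate=100)
s=cv2.imread("pics/side13.png")
for th in(0,.05,.1):
    print(th,proj("side",[bx(95-165*np.cos(th)+13*np.sin(th),0,87+165*np.sin(th)+13*np.cos(th)),bx(95-165*np.cos(th)+13*np.sin(th),35,87+165*np.sin(th)+13*np.cos(th))]))
E
```

```text
light True t=95.0 pos=[ 527.4 -224.5  110. ] rpy=[180.    0.    4.5] F=[-0.5 -0.2  4.6] w=-0.000 q=[ 
True 104 t=95.5 pos=[ 527.5 -224.4  110. ] rpy=[179.9   0.2   4.4] F=[-2.8  1.   8.6] w=-0.001 q=[ 
True 98 t=95.9 pos=[ 527.6 -224.4  110. ] rpy=[179.8   0.3   4.4] F=[-1.8 -0.2  8.4] w=0.002 q=[ 6
True 92 t=96.4 pos=[ 527.6 -224.4  110. ] rpy=[179.7   0.4   4.4] F=[-2.4  0.6  8.2] w=0.002 q=[ 6
True 86 t=96.9 pos=[ 527.7 -224.4  110. ] rpy=[179.6   0.6   4.3] F=[-2.   0.2  7.1] w=-0.003 q=[ 
light True t=98.6 pos=[ 527.4 -224.4  110.1] rpy=[179.6   0.6   4.3] F=[-0.3 -0.6  3.9] w=-0.001 q=[ 
0 [[284.35271129 155.59958163]
 [272.20605566 155.73544354]]
0.05 [[284.32865289 153.31958909]
 [272.13742559 153.45674533]]
0.1 [[284.30371548 150.93678618]
 [272.06997247 151.0752553 ]]
```

```bash
python3 - <<'E'
from h import *
print(go(389,-330,160,-85.5),st())
c=robot.move_l([389,-330,60],rate=40,contact_N=3); print(c,st()[:90])
s=snap("side","side14");t=snap("top","top14")
crop(s,280,90,380,190,6,"c24")
E
```

```text
-85.5 t=100.2 pos=[ 389.5 -329.3  159.8] rpy=[-180.     0.   -85.4] F=[-0.2  0.1  0.3] w=-0.002 q=[ 74.  18. -45. 111.  15.  57. -64.]
True t=102.0 pos=[ 388.9 -329.9   78.3] rpy=[180.    0.  -85.5] F=[0.5 0.1 4.4] w=-0.002 q=[ 70
```

View pics/c24.png

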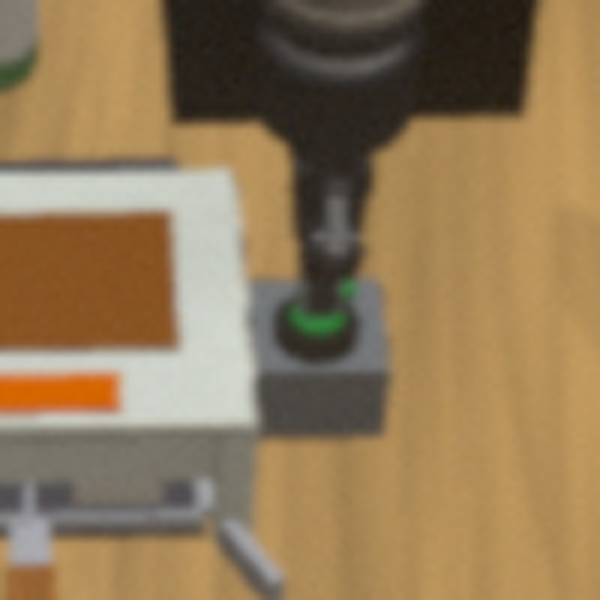

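```bash
python3 - <<'E'
from h import *
for z in(74,70,66,62):
    c=robot.move_l([389,-330,z],rate=25,contact_N=25); print(c,z,st()[:95])
    if c: break
robot.dwell(0.5); print(st()[:95])
robot.move_l([389,-330,90],rate=40); robot.move_l([389,-330,180],rate=120)
s=snap("side","side15"); crop(s,210,60,380,220,4.5,"c25")
robot.goto([440,-160,300],[180,0,-85.5]); robot.goto([420,120,300],[180,0,-60]); print(st())
s=snap("side","side16");t=snap("top","top16")
E
```

```text
True 74 t=102.3 pos=[ 389. -330.   77.] rpy=[179.8   0.  -85.5] F=[-3.2  1.1 11. ] w=0.001 q=[ 70.  25.
t=102.8 pos=[ 389. -330.   77.] rpy=[179.8   0.  -85.5] F=[-2.1  1.8 10.5] w=0.004 q=[ 70.  25.
t=106.2 pos=[420.6 117.8 299.9] rpy=[180.    0.  -60.2] F=[-1.1 -0.7  0.2] w=-0.004 q=[ 58.  -2. -77. 109.  -2.  71. -78.]
```

View pics/c25.png

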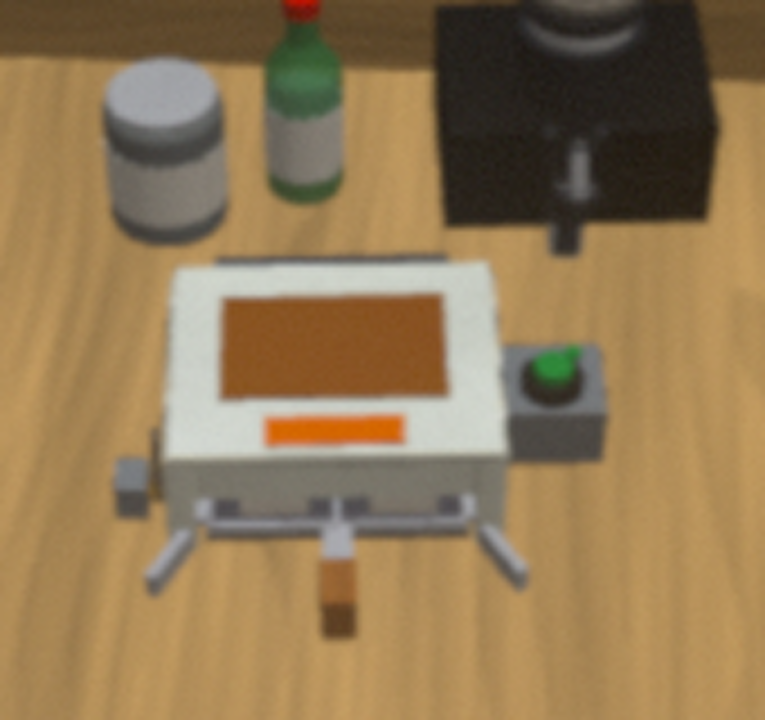

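View pics/side16.png

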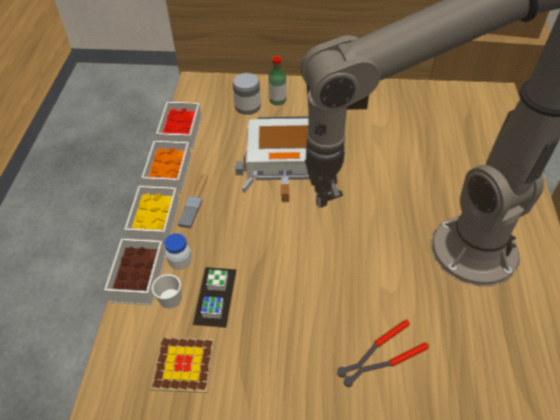

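View pics/top16.png

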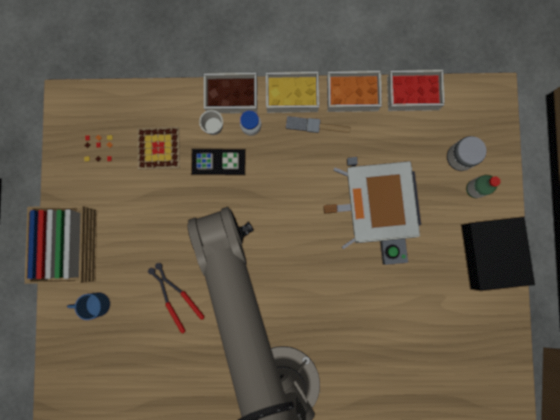

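```bash
python3 - <<'E'
from h import *
robot.goto([440,-160,300],[180,0,-85.5]); robot.goto([389,-331,110],[180,0,-85.5])
robot.move_l([389,-331,88],rate=80)
z=86.
while z>72:
    c=robot.move_l([389,-331,z],rate=8,contact_N=30); o=robot.observe(); print(z,c,np.round(o['position'][2],2),np.round(o['ft_force'][2],1))
    if o['ft_force'][2]>25 or c: break
    z-=1
robot.dwell(.3); print(st()[:95])
s=snap("side","side17"); crop(s,280,90,380,190,6,"c26")
E
```

```text
86.0 False 86.1 1.1
85.0 False 84.97 0.3
84.0 False 83.92 0.4
83.0 False 83.15 1.5
82.0 False 82.1 1.7
81.0 False 81.07 2.5
80.0 False 80.06 2.9
79.0 False 79.07 3.2
78.0 False 78.07 4.3
77.0 False 77.11 6.1
76.0 False 76.95 12.4
75.0 False 76.82 20.5
74.0 False 76.66 28.9
t=112.8 pos=[ 389.3 -331.2   76.7] rpy=[ 1.799e+02 -1.000e-01 -8.550e+01] F=[-7.2  3.3 27.8] w=
```

View pics/c26.png

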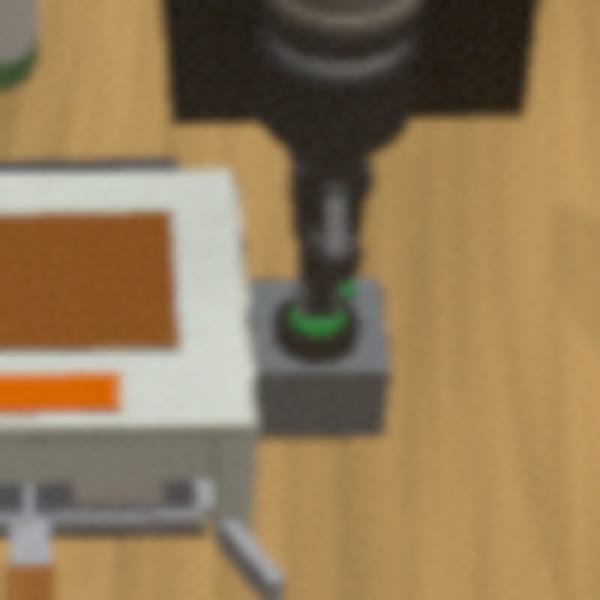

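```bash
python3 - <<'E'
from h import *
robot.move_l([389,-331,80],rate=30); robot.move_l([389,-331,180],rate=100)
robot.goto([440,-160,300],[180,0,-85.5]); robot.goto([420,120,300],[180,0,-60]); robot.dwell(.5)
s=snap("side","side18");t=snap("top","top18")
crop(s,190,100,360,330,3.2,"c27"); print(st())
for n,c in(("c0",(674,232)),("c1",(674,152))):
    print(n,tiles("side",s,np.round(proj("side",[[*c,29]])[0]),14,29,fam="c"))
def b(uv,z):
    r=plane("top",[uv],z)[0]-BO; return np.round([r@ax,r@by],1)
h=cv2.cvtColor(t,cv2.COLOR_RGB2HSV)[198:218,318:344]; h=cv2.resize(h,None,fx=6,fy=6,interpolation=cv2.INTER_CUBIC)
m=cv2.inRange(h,(0,130,30),(14,255,255)); ys,xs=np.nonzero(m); print("handle box xy",b(((xs.mean()+.5)/6-.5+318,(ys.mean()+.5)/6-.5+198),42),len(xs)/36)
E
```

```text
t=116.9 pos=[420. 120. 300.] rpy=[-180.   -0.  -60.] F=[ 0.3  0.1 -0.7] w=0.004 q=[ 49.  -1. -68. 109.  -1.  71. -79.]
c0 (array([675.9, 231.2], dtype=float32), array([675.6, 231.5]), array([41.6, 43.5]), 0.1)
c1 (array([675.7, 150.1], dtype=float32), array([674.9, 150.8]), array([40.3, 42.8]), 0.6)
handle box xy [-146.4   -2.7] 79.69444444444444
```

View pics/c27.png

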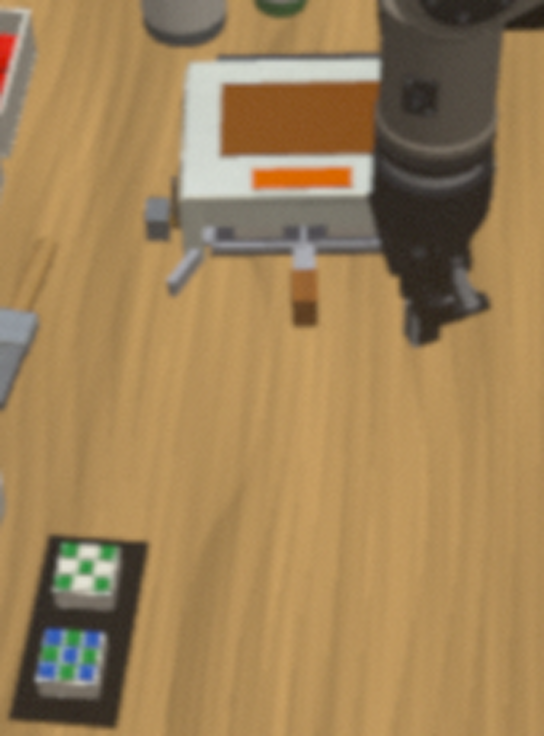

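The handle centre gives tray x of about 6.6 mm against the 7 mm home mark, the lid is shut, the button is free and both cured pieces are on the mat. I'm handing in.

```bash
python3 -c "
from workcell import robot
print(robot.job_done())"
```

```text
the job is handed in; nothing more can be done
None
```

I finished every step of the task and handed the job in at about 117 s of the 208 s allowed. The hand-in gives no verdict, so I don't know the result.

- **Paperweights:** both cured ones stand flat on the mat, about 1–2 mm from where I aimed them. All four fresh ones went in one to a bay; I saw them seated flat, and after the slide I could see only parts of them in the box.
- **Tray:** I slid it into the box until it stopped firmly at the back wall. The handle position puts it at x ≈ 6.6 mm (home is 7 mm) and 2.7 mm off the middle line, with about 2 mm of uncertainty.
- **Lid:** after closing, it sat at the same height under light and firm pressing, which matches fully shut. The picture gave about 0.01 rad.
- **Start button:** I pressed it twice, both times with the lid shut. The second press was to confirm the travel: about 6 mm of spring, then a hard stop at the depth the first press had held for 0.5 s. It springs back free.

**What went wrong:** my first move swung the arm across the box and knocked the open lid shut. I opened it again to about 0.7 rad by lifting it under the front edge before sliding the tray in. It was therefore properly open when the tray went home, and I shut it again in the right order. I can't tell whether that knock passed the 40 N limit or briefly touched anything else.

In the last pictures the jar, cup, nippers, brush and panel look unmoved. I checked them by eye only.

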